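Uncover the bench scale and weigh out a batch of filter castings

ROBOT

A 6-joint arm with a two-finger parallel gripper is mounted at the origin on the work surface. World frame = base frame: x ahead of the robot, y to its left, z up, the work surface at z = 0. Lengths are in mm, angles in rad, forces in N, time in s.
With the tool pointing down it reaches from about 350 to 875 mm from the base axis. Payload 4.2 kg.
Tool frame: the origin (TCP) lies at the very end of the fingers, on their centre line; the grasp point (between the pads) lies 19 mm behind it; z points along the fingers, y is the line along which they close (so a half turn about z gives the same grasp; the last joint's range is limited). The gripper opens to 85 mm and grips with 20 to 120 N. Pads are 22 mm wide; open, the fingers measure 114 mm over their backs; the gripper's body (76 mm by 85 mm) begins 54 mm behind the grasp point. The pads swing forward as they close: fully open they stand 13 mm farther back than shut.
Start: joints at [1.52, 0.385, 0.008, 0, -1.194, -0.259], TCP at [190.51, 595.235, 231.312] pointing down, gripper open.
Joint ranges: [-3.14, 3.14], [-1.21, 2.06], [-1.07, 1.41], [-3.16, 2.05], [-2.99, -0.16], [-3.1, 3.1]. Speed limits (rad/s): [2.79, 2.79, 3.14, 3.14, 3.14, 3.14].

INTERFACE

Orientations are given as a unit quaternion [x, y, z, w].
In Python, from bench import arm gives the robot as it stands.
- The arm moves only by the tool servo_tool, never from a script. Its argument "rows" is a list that holds one entry, the list of rows, each a list of 7 numbers: the finger opening in mm, from 0 to 85.4, then the shift along the tool's x, y, z in mm, then the turn, a rotation vector about the tool's x, y, z in rad. A call has 1 to 10 rows; each row is the pose to reach, as a shift and turn from the pose commanded when the call began, along the tool's axes at that moment; what a row does not reach only later rows make up. A row lasts 1/8 s, in which the tool goes at most 62.5 mm and 10.7 degrees, less where a joint would pass 70% of its speed; a pose out of reach is approached as far as the arm can. A call with a gripper value outside its range is refused whole. The fingers move at their own pace and stop on an object; the grip force is fixed at half the most. Time passes only in rows, so rows that repeat a pose let the fingers close. It gives the time, the measured TCP pose, the force, the opening and the grip force at its end, in the units of the state.
- arm.read_state(): the state, without advancing time (a new reading comes with each control period).
- arm.get_image(name): name is "side" or "top"; returns the picture (400x640x3 uint8, red, green, blue); there is no depth.
- arm.camera_params(name): a dict with "intrinsics" (3x3 intrinsics, pixels), "R" (3x3) and "t" (3): a world point X has camera coordinates R X + t. Camera axes: x right, y down, z forward; pixel columns grow to the right and rows downward; lengths in mm; the calibration is good to about 2 mm. A picture is of the moment at which its call begins. camera_params takes no time and is no camera call.
- arm.job_done(): hands the job in; it is judged then, once.
The state is a dict: "clock": time; "joints": joint angles; "joint_vel": joint speeds; "joint_efforts": joint torques, N m; "position": TCP position; "ee_rot": TCP orientation; "contact_force": force on the tool from outside, world axes, zero at the start; "wrist_torque": the same for the moment, N m; "gripper_width": finger opening in mm; "grasp_force": force on a finger pad.
Only numpy, scipy, OpenCV 4.12 (cv2) and the standard library are available. Lean on these libraries where they do the work, as an engineer would, in place of code of your own. Each camera call takes 0.05 s, during which the arm holds its last target. There are 200 camera calls.

TASK

Work the flat pry bar's blade into the notch of the bench scale and lever the snap-fit cover up until it springs free of its clips, then lay the cover on the rubber mat with its rib up. Then put aluminium castings on the scale's pan until the pointer rests inside the black band (pan sunk 19 to 26.5 mm); keep the castings you do not need on the bench, and finish with the pry bar lying on the mat too. Leave the other things on the bench alone.

Things in the scene. Friction and masses are not known exactly. Their poses are not given: they have to be found in the camera images.
- scale_mid (a point): bench scale: fixed, heavy, grey housing 172 (x) x 204 (y) mm, 110 mm high, open-topped, walls 11 mm thick, opening 150 x 181 mm. This point is its centre, 76 mm above the bench, where the empty pan's top face is. Its x points level from the notched long wall to the back, y along that wall, z up
- notch (a point): middle of the outer edge of the floor of the notch in the scale's long -x wall, 83 mm above the bench, 86 mm from the scale's centre. The notch is 44 mm wide (y), open at the top, and goes through the 11 mm wall. A bar lying in it pivots on this edge. x points into the scale, z up
- cover_edge (a point): middle of the cover's lower edge at the notch. Seated, it is 8 mm above the notch floor and 13.5 mm inside the wall's outer face, with free space under it. Levered up at or near this edge it snaps past the clips when about 7 mm up and stays propped up by them, then about 20 mm above the notch floor, and lifts straight off
- cover: snap-fit cover sunk in the scale's opening, 14 mm below its rim: aluminium plate 147 (x) x 156 (y) x 5 mm, 220 g; origin: centre of its underside, axes as the scale's. Two linked sprung clips over a pin at each y side hold it down with about 27 N in all, 61 mm inside the notch's outer edge: the blade must lift nearer the notch than that. The far side just rests on a ledge
- cover_rib (a point): centre of the black rib on top of the cover, over the cover's centre: rib 70 mm (x) by 20 mm (y) by 22 mm high; the point is 11 mm above the cover's top face and 16 mm above its underside. Axes as the scale's at the start; z points out of the rib's top
- mat_mid (a point): grey rubber mat, 320 mm (x) by 280 mm (y), 3 mm thick, fixed on the bench; centre of its top face, z up
- pry_grip (a point): centre of the black handle of the pry bar, 80 mm (x) by 30 mm (y) by 20 mm (z); the bar weighs 140 g and lies on the mat at the start with its blade flat, 10 mm above the mat. x points from the handle to the blade's tip
- pry_tip (a point): middle of the end of the pry bar's steel blade, 125 mm ahead of the handle's centre, in line with it; the blade is 85 mm long, 20 mm wide (y) and 4 mm thick (z), flat, the same either way up
- pan (a joint): how far the scale's sprung pan has sunk, m: 0 empty, at most 0.036; it sinks 2.8 mm for each 100 g (350 N/m) and takes about half a second to settle. A pointer at the scale's back face (the side away from the notch) shows it; the black band on the graduated plate there is 0.019 to 0.0265
- pan_mid (a point): centre of the top face of the flat steel pan under the cover, 136 mm (x) by 176 mm (y), 76 mm above the bench when empty; sinks with the pan; axes as the scale's
- long1_mid (a point): centre of a long machined aluminium casting (filter body), 80 mm (x) by 28 mm (y) by 40 mm (z), plain block with a row of brass screws on top, about 240 g give or take 12 %; stands on the bench at the start, or is absent
- long2_mid (a point): centre of a long machined aluminium casting (filter body), 80 mm (x) by 28 mm (y) by 40 mm (z), plain block with a row of brass screws on top, about 240 g give or take 12 %; stands on the bench at the start, or is absent
- long3_mid (a point): centre of a long machined aluminium casting (filter body), 80 mm (x) by 28 mm (y) by 40 mm (z), plain block with a row of brass screws on top, about 240 g give or take 12 %; stands on the bench at the start, or is absent
- short1_mid (a point): centre of a short machined aluminium casting (filter body), 60 mm (x) by 28 mm (y) by 40 mm (z), plain block with a row of brass screws on top, about 180 g give or take 12 %; stands on the bench at the start, or is absent
- short2_mid (a point): centre of a short machined aluminium casting (filter body), 60 mm (x) by 28 mm (y) by 40 mm (z), plain block with a row of brass screws on top, about 180 g give or take 12 %; stands on the bench at the start, or is absent
- short3_mid (a point): centre of a short machined aluminium casting (filter body), 60 mm (x) by 28 mm (y) by 40 mm (z), plain block with a row of brass screws on top, about 180 g give or take 12 %; stands on the bench at the start, or is absent
- jar: clear jar, 52 mm across, 65 mm high; origin at the underside; only to be left alone
- wrench: steel wrench 170 mm long, lying along its x; origin at the underside; only to be left alone
- caddy: orange plastic box, 140 x 45 x 45 mm; origin at the underside; only to be left alone
- adapter: brass adapter, 44 mm across, 70 mm high; origin at the underside; only to be left alone
- heatsink: black finned heat sink 70 x 60 x 42 mm; origin at the underside; only to be left alone
- cup: white cup, 72 mm across, 80 mm high; origin at the underside; only to be left alone

How it is judged (in metres and radians):
On the way, in this order (a step that is already met when the one before it is completed fails the run):
1. the pry bar's blade is in the notch, its end under the edge of the seated cover (x of pry_tip in the frame of notch above 0.018 m and y of pry_tip in the frame of notch between -0.03 and 0.03 m and z of pry_tip in the frame of notch above -0.006 m and z of pry_tip in the frame of cover_edge below 0.001 m and z of cover_edge in the frame of notch below 0.0115 m), for 0.1 s.
2. the cover's edge has sprung up past the clips, with the blade still in the notch under it (z of cover_edge in the frame of notch above 0.0175 m and x of pry_tip in the frame of notch above 0.008 m and y of pry_tip in the frame of notch between -0.04 and 0.04 m and z of pry_tip in the frame of cover_edge below 0.006 m), for 0.1 s.
3. the cover lies flat on the mat, rib up (x of cover_rib in the frame of mat_mid between -0.11 and 0.11 m and y of cover_rib in the frame of mat_mid between -0.1 and 0.1 m and height (world z) of cover_rib below 0.03 m and angle between cover_rib's own z axis and vertical below 0.1 rad), for 0.3 s.
4. the pan has sunk into the band (value of joint pan between 0.019 and 0.0265 m), for 0.3 s.
At the end, for the whole second after the job is handed in: Pan at rest 19 to 26.5 mm below empty; every casting on the pan or on the bench; cover flat on the mat, rib up, its centre within 110 mm (x) and 100 mm (y) of the mat's centre; pry bar lying on the mat, handle centre over it; all at rest (all of step 3 and all of step 4 and x of pry_grip in the frame of mat_mid between -0.16 and 0.16 m and y of pry_grip in the frame of mat_mid between -0.14 and 0.14 m and height (world z) of pry_grip below 0.025 m and linear speed of each of cover, pry below 0.02 m/s and velocity of joint pan between -0.005 and 0.005 m/s and ((x of long1_mid in the frame of pan_mid between -0.068 and 0.068 m and y of long1_mid in the frame of pan_mid between -0.088 and 0.088 m) or height (world z) of long1_mid below 0.05 m) and ((x of long2_mid in the frame of pan_mid between -0.068 and 0.068 m and y of long2_mid in the frame of pan_mid between -0.088 and 0.088 m) or height (world z) of long2_mid below 0.05 m) and ((x of long3_mid in the frame of pan_mid between -0.068 and 0.068 m and y of long3_mid in the frame of pan_mid between -0.088 and 0.088 m) or height (world z) of long3_mid below 0.05 m) and ((x of short1_mid in the frame of pan_mid between -0.068 and 0.068 m and y of short1_mid in the frame of pan_mid between -0.088 and 0.088 m) or height (world z) of short1_mid below 0.05 m) and ((x of short2_mid in the frame of pan_mid between -0.068 and 0.068 m and y of short2_mid in the frame of pan_mid between -0.088 and 0.088 m) or height (world z) of short2_mid below 0.05 m) and ((x of short3_mid in the frame of pan_mid between -0.068 and 0.068 m and y of short3_mid in the frame of pan_mid between -0.088 and 0.088 m) or height (world z) of short3_mid below 0.05 m)); the robot touches nothing.
It fails at once if one of the other things on the bench is pushed more than 40 mm or knocked over (distance of any of jar, wrench, caddy, adapter, heatsink, cup from where it was at the start of the episode above 0.04 m or angle between any of jar, wrench, caddy, adapter, heatsink, cup's own z axis and vertical above 0.5 rad).
Of long1, long2, long3 only 2 to 3 are there at a start; the rules pass over those that are not, and their reading is None.
Of short1, short2, short3 only 2 to 3 are there at a start; the rules pass over those that are not, and their reading is None.
At some moment in a run one of long1, long2, long3, short1, short2, short3, pry may be knocked a few centimetres aside while the robot is not near it.
It also fails if it takes over 210 s, if anything falls off the work surface, if the arm or the gripper's body presses on something with over 40 N, if the wrist force passes 120 N, or if a joint passes its speed limit or range.

## Working session

There is one attempt and no reset: what is moved stays moved. The work goes in short steps, Python scripts to look and compute and a tool call to move; the robot and the scene stay as the last step left them, time stands still between calls to the robot, and variables do not carry over. Pictures are saved under pics/ and viewed, at most 14 in all, crops included, and the job is handed in when it is done.

Besides the shell and the picture viewer there is one more tool, called after "Emit:" as name(argument=value, ...) on one line, values as JSON. servo_tool: Moves the arm, as the interface text tells. Its arguments: {"type":"object","properties":{"rows":{"type":"array"}},"required":["rows"]}

```bash
mkdir -p pics; ls; python3 - <<'E'
from bench import arm
import cv2
for n in("side","top"):
    im=arm.get_image(n); cv2.imwrite(f"pics/{n}0.png",im[:,:,::-1])
    p=arm.camera_params(n); print(n,p)
print(arm.read_state())
E
```

```text
pics
side {'intrinsics': array([[434.47579528,   0.        , 319.67924731],
       [  0.        , 434.47579528, 199.77225038],
       [  0.        ,   0.        ,   1.        ]]), 'R': array([[-0.92468549, -0.3806179 ,  0.00931401],
       [-0.25905171,  0.6110443 , -0.74800874],
       [ 0.27901425, -0.69408564, -0.66362351]]), 't': array([ 524.76989871,  195.85827838, 1018.64233871])}
top {'intrinsics': array([[363.98220654,   0.        , 320.97826153],
       [  0.        , 363.98220654, 191.119203  ],
       [  0.        ,   0.        ,   1.        ]]), 'R': array([[-0.01984036, -0.99932083, -0.03105211],
       [-0.99394613,  0.0230715 , -0.10741877],
       [ 0.10806223,  0.02873289, -0.99372882]]), 't': array([ 70.40467938, 572.39210099, 981.62344985])}
{'clock': 0.1, 'joints': array([ 1.51958855e+00,  3.85464016e-01,  6.78837634e-03, -4.43409075e-04,
       -1.19396337e+00, -2.58579494e-01]), 'joint_vel': array([-1.84493112e-04, -2.33260893e-03,  3.40500817e-03,  2.46112413e-03,
       -1.88571207e-04, -1.54316562e-05]), 'joint_efforts': array([-4.59141393e-04, -3.93320775e+01,  1.88927168e+01,  4.19789180e+00,
       -2.59648921e-03,  5.97497262e-06]), 'position': array([190.37056406, 594.77457267, 230.34927874]), 'ee_rot': array([ 9.88014886e-01, -1.54355735e-01, -1.09607419e-04,  9.37723576e-04]), 'contact_force': array([-0.27975762, -0.48109911,  0.23027961]), 'wrist_torque': array([ 0.06711107, -0.01608776,  0.03532391]), 'grasp_force': 0.0, 'gripper_width': 85.19277283507903}
```

View pics/top0.png

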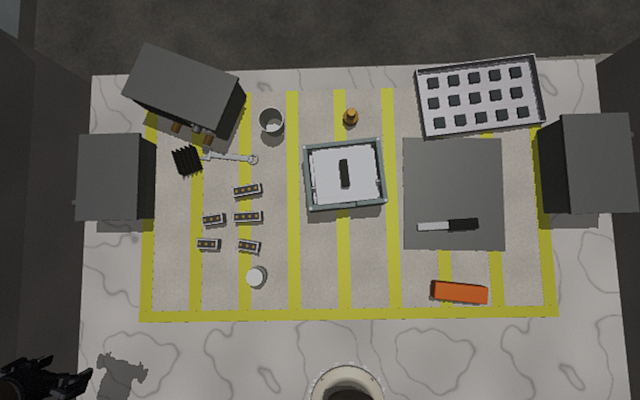

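View pics/side0.png

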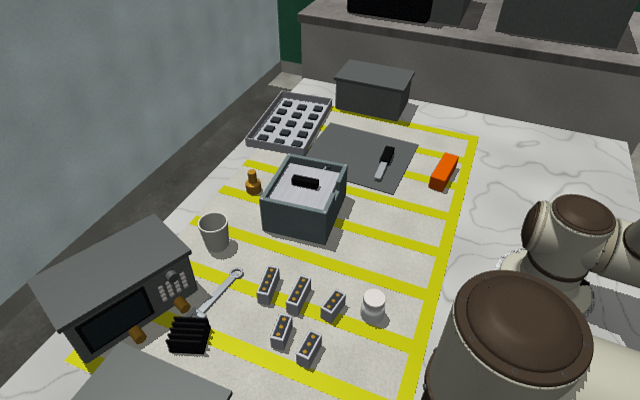

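The top view shows the scale at about (345,175), the mat at about (454,194), and the pry bar with its handle at (463,225) and tip at (417,227). There are five castings around (210–260, 190–247). I'll zoom in on the scale and castings.

```bash
cat > h.py <<'E'
import numpy as np, cv2
from bench import arm
def P(n): 
    p=arm.camera_params(n); return p["intrinsics"],p["R"],p["t"]
def proj(n,X):
    K,R,t=P(n); c=np.atleast_2d(X)@R.T+t; q=c@K.T; return q[:,:2]/q[:,2:]
def back(n,uv,z):
    K,R,t=P(n); d=R.T@np.linalg.solve(K,[*uv,1.]); o=-R.T@t; return o+d*(z-o[2])/d[2]
def crop(n,im,x0,y0,w,h,k,f):
    cv2.imwrite(f"pics/{f}.png",cv2.resize(im[y0:y0+h,x0:x0+w,::-1],None,fx=k,fy=k,interpolation=cv2.INTER_CUBIC))
E
python3 - <<'E'
from h import *
t=cv2.imread("pics/top0.png");s=cv2.imread("pics/side0.png")
r=lambda im,x,y,w,h,W,H:cv2.resize(im[y:y+h,x:x+w],(W,H),interpolation=cv2.INTER_CUBIC)
a=r(t,295,125,100,100,400,400); b=r(s,250,140,110,110,400,400)
cv2.imwrite("pics/z1.png",np.hstack([a,b]))
a=r(t,190,170,80,90,480,540);
cv2.imwrite("pics/z2.png",np.hstack([a,r(t,410,210,75,135,300,540)]))
E
```

```text
(no output)
```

View pics/z1.png

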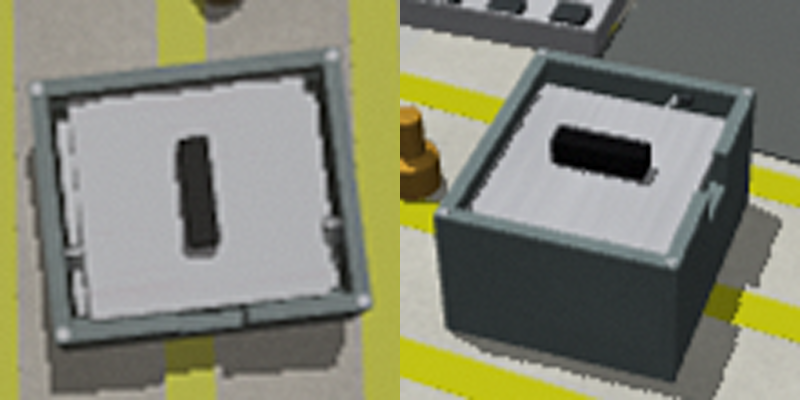

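View pics/z2.png

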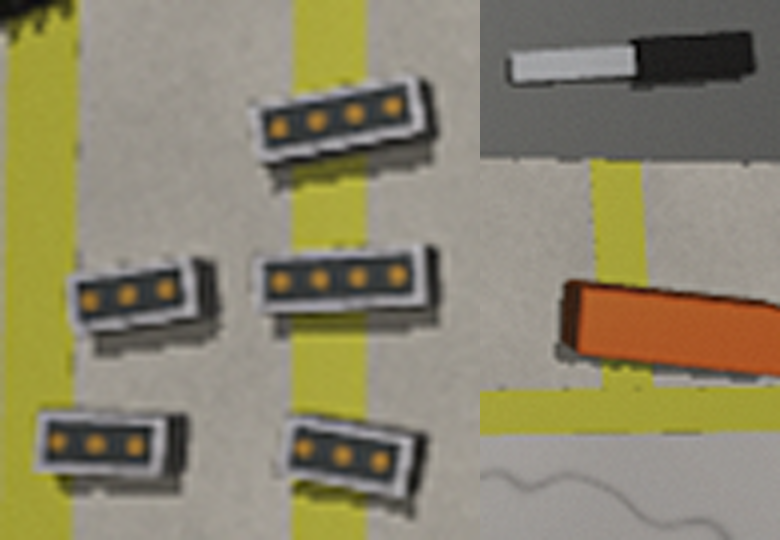

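The left crop shows the rim's four corners and a clear notch gap in the robot-facing wall, at about (243,317) in the crop. The right crop shows five castings (two long, three short) and the bar with its blade pointing left (+y). Next I'll measure.

```bash
python3 - <<'E'
from h import *
T=lambda x,y:(295+(x+.5)/4-.5,125+(y+.5)/4-.5)
c=[(38,89),(334,57),(363,303),(64,335)]
W=np.array([back("top",T(*p),110) for p in c]); print("rim",W.round(0).tolist(),"mid",W.mean(0).round(1))
n=W.mean(0)
S=lambda x,y:(250+(x+.5)*.275-.5,140+(y+.5)*.275-.5)
for p in [(545,52),(752,92),(672,262),(437,214)]: print("side rim",back("side",S(*p),110).round(0))
print("sizes",[np.linalg.norm(W[i]-W[i-1]).round(0) for i in range(4)])
print("yaw deg of +x: near->far", [np.degrees(np.arctan2(*(W[a]-W[b])[1::-1])).round(1) for a,b in((0,3),(1,2))],[np.degrees(np.arctan2(*(W[a]-W[b])[1::-1])).round(1)-90 for a,b in((0,1),(3,2))])
print("rib",back("top",T(197,190),123).round(0))
Z=lambda x,y:(190+(x+.5)/6-.5,170+(y+.5)/6-.5)
for nm,a,b in [("L1",(279,128),(393,106)),("L2",(281,282),(398,275)),("S1",(90,300),(165,289)),("S2",(58,442),(136,446)),("S3",(304,447),(380,461))]:
    A,B=back("top",Z(*a),40),back("top",Z(*b),40); d=A-B
    print(nm,((A+B)/2).round(0),np.linalg.norm(d).round(0),"yaw",np.degrees(np.arctan2(d[1],d[0])).round(0))
Q=lambda x,y:(410+(x-480+.5)/4-.5,210+(y+.5)/4-.5)
for q in [(512,68),(634,60),(752,51)]: print("pry",back("top",Q(*q),20 if q[0]>635 else 15).round(0))
for q in [(404,138),(502,139),(505,249),(404,249)]: print("mat",back("top",q,3).round(0))
for n,q,z in [("jar",(256,275),65),("cup",(271,117),80),("adapter",(351,113),70),("caddy",(460,291),45),("heats",(187,160),42),("wrench",(232,158),8)]: print(n,back("top",q,z).round(0))
E
```

```text
rim [[682.0, 97.0, 110.0], [698.0, -95.0, 110.0], [538.0, -108.0, 110.0], [522.0, 83.0, 110.0]] mid [610.   -5.6 110. ]
side rim [ 417. -218.  110.]
side rim [ 262. -229.  110.]
side rim [280. -20. 110.]
side rim [437.  -6. 110.]
sizes [np.float64(161.0), np.float64(193.0), np.float64(161.0), np.float64(192.0)]
yaw deg of +x: near->far [np.float64(5.1), np.float64(4.5)] [np.float64(4.700000000000003), np.float64(4.900000000000006)]
rib [611.  -4. 123.]
L1 [583. 268.  40.] 54.0 yaw 100.0
L2 [509. 266.  40.] 54.0 yaw 92.0
S1 [503. 364.  40.] 35.0 yaw 97.0
S2 [435. 377.  40.] 36.0 yaw 86.0
S3 [429. 264.  40.] 36.0 yaw 79.0
pry [ 470. -208.   15.]
pry [ 474. -292.   15.]
pry [ 478. -372.   20.]
mat [ 726. -184.    3.]
mat [ 715. -463.    3.]
mat [ 404. -448.    3.]
mat [ 409. -170.    3.]
jar [351. 233.  65.]
cup [775. 189.  80.]
adapter [783. -29.  70.]
caddy [ 299. -304.   45.]
heats [670. 433.  42.]
wrench [679. 315.   8.]
```

```bash
cat >> h.py <<'E'
from scipy.spatial.transform import Rotation as Ro
def to(x,y,z,yaw,tau=0):
    "shift/turn (tool axes) from the measured pose; yaw of tool x, tau lean about tool y, deg"
    s=arm.read_state(); R0=Ro.from_quat(s["ee_rot"])
    R=Ro.from_euler("z",yaw,degrees=True)*Ro.from_euler("x",180,degrees=True)*Ro.from_euler("y",tau,degrees=True)
    print([x,y,z],"->",R0.inv().apply(np.array([x,y,z])-s["position"]).round(1).tolist(),(R0.inv()*R).as_rotvec().round(3).tolist())
def st():
    s=arm.read_state(); print(round(s["clock"],2),s["position"].round(1),s["contact_force"].round(1),round(s["gripper_width"],1),round(s["grasp_force"],1),"z",Ro.from_quat(s["ee_rot"]).as_matrix()[:,2].round(3),"j",s["joints"].round(2))
E
python3 - <<'E'
from h import *
S=lambda x,y:(250+(x-400+.5)*.275-.5,140+(y+.5)*.275-.5)
for p in [(545,52),(752,92),(672,262),(437,214)]: print("side rim",back("side",S(*p),110).round(0))
for p in [(712,190),(722,150),(710,218)]: print("notch",back("side",S(*p),83).round(0),back("side",S(*p),110).round(0))
to(450,100,230,-50); to(475.4,-321,130,-87.2,10)
E
```

```text
side rim [700. -98. 110.]
side rim [ 537. -112.  110.]
side rim [523.  82. 110.]
side rim [687. 100. 110.]
notch [535. -26.  83.] [524.   4. 110.]
notch [544. -71.  83.] [533. -40. 110.]
notch [525.   3.  83.] [515.  32. 110.]
[450, 100, 230] -> [398.2, 392.0, 1.1] [0.002, -0.001, 0.563]
[475.4, -321, 130] -> [550.8, 785.0, 101.9] [-0.104, 0.151, 1.209]
```

Emit:
servo_tool(rows=[[[85,398,392,1,0,0,0.563],[85,398,392,1,0,0,0.563],[85,398,392,1,0,0,0.563],[85,398,392,1,0,0,0.563],[85,398,392,1,0,0,0.563],[85,398,392,1,0,0,0.563],[85,398,392,1,0,0,0.563],[85,398,392,1,0,0,0.563],[85,398,392,1,0,0,0.563]]])

```text
clock: 1.23
position: [450.5, 98.6, 230.3]
ee_rot: [0.906, -0.423, -0.0, -0.0]
contact_force: [1.1, 1.0, -0.2]
gripper_width: 84.9
grasp_force: 0.0
```

```bash
python3 - <<'E'
from h import *
st(); to(475.4,-321,60,-87.2,10)
E
```

```text
1.23 [450.5  98.6 230.3] [ 1.1  1.  -0.2] 84.9 0.0 z [ 0.  0. -1.] j [ 0.57  0.1  -0.38 -0.   -1.09  0.13]
[475.4, -321, 60] -> [337.5, 250.6, 170.2] [-0.057, 0.168, 0.647]
```

Emit:
servo_tool(rows=[[[60,337,251,0,0,0,0.647],[60,337,251,0,0,0,0.647],[60,337,251,0,0,0,0.647],[60,337,251,0,0,0,0.647],[60,337,251,0,-0.057,0.168,0.647],[60,337,251,50,-0.057,0.168,0.647],[60,337,251,110,-0.057,0.168,0.647],[60,337,251,170,-0.057,0.168,0.647],[60,337,251,170,-0.057,0.168,0.647],[60,337,251,170,-0.057,0.168,0.647]]])

```text
clock: 2.48
position: [472.0, -318.9, 57.5]
ee_rot: [0.721, -0.687, 0.06, 0.062]
contact_force: [1.1, 0.3, 0.4]
gripper_width: 59.7
grasp_force: 0.0
```

```bash
python3 - <<'E'
from h import *
st(); to(475.4,-321,5,-87.2,10)
a=arm.get_image("top")[190:260,395:495];b=arm.get_image("side")[120:200,350:450]
f=lambda i:cv2.resize(i[:,:,::-1],(390,300),interpolation=cv2.INTER_CUBIC)
cv2.imwrite("pics/g1.png",np.hstack([f(a),f(b)]))
E
```

```text
2.48 [ 472.  -318.9   57.5] [1.1 0.3 0.4] 59.7 0.0 z [ 0.001 -0.172 -0.985] j [-0.23  0.44 -0.53  0.31 -0.58  0.02]
[475.4, -321, 5] -> [-6.8, -3.7, 52.1] [0.007, 0.002, 0.0]
```

View pics/g1.png

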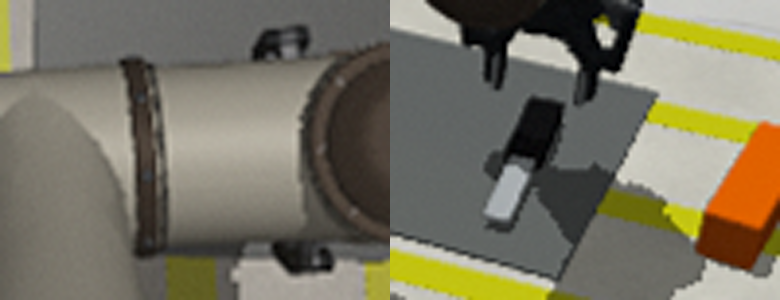

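The side view shows the fingers straddling the black handle, and the bar hasn't moved. I'll descend and grip.

Emit:
servo_tool(rows=[[[60,-7,-4,25,0.007,0,0],[60,-7,-4,45,0.007,0,0],[60,-7,-4,52,0.007,0,0],[60,-7,-4,52,0.007,0,0],[20,-7,-4,52,0.007,0,0],[20,-7,-4,52,0.007,0,0],[20,-7,-4,52,0.007,0,0],[20,-7,-4,52,0.007,0,0],[20,-7,-4,52,0.007,0,0],[20,-7,-4,52,0.007,0,0]]])

```text
clock: 3.82
position: [479.2, -321.0, 9.3]
ee_rot: [0.722, -0.687, 0.066, 0.057]
contact_force: [-1.3, 2.0, 5.9]
gripper_width: 28.8
grasp_force: 61.4
```

```bash
python3 - <<'E'
from h import *
st()
E
```

```text
3.83 [ 479.2 -321.     9.3] [-1.3  2.   5.9] 28.8 61.4 z [ 0.017 -0.174 -0.985] j [-0.24  0.52 -0.59  0.4  -0.44 -0.07]
```

```bash
cat >> h.py <<'E'
N=np.array([524.3,-13,83]); SY=4.8
def bar(xn,zn,pitch,yaw=SY,yn=0,rel=(113,0,3.7),tau0=10):
    "place blade-end centre at (xn,yn,zn) in the notch frame with bar pitch (deg)"
    Rb=Ro.from_euler("ZY",[yaw,-pitch],degrees=True)
    tip=N+Ro.from_euler("z",SY,degrees=True).apply([xn,yn,zn])
    T=tip-Rb.apply(rel); to(*T.round(1),yaw-180,tau0-pitch)
E
python3 - <<'E'
from h import *
to(479,-321,200,-87.2,10)
bar(-40,90,-8)
E
```

```text
[479, -321, 200] -> [33.3, -1.4, -187.8] [-0.008, -0.001, 0.001]
[np.float64(372.4), np.float64(-25.8), np.float64(185.1)] -> [-264.8, 90.2, -226.3] [-0.379, 0.117, 1.492]
```

Emit:
servo_tool(rows=[[[20,11,0,-60,0,0,0],[20,22,0,-120,0,0,0],[20,33,-1,-185,0,0,0],[20,33,-1,-190,0,0,0],[20,-265,90,-226,-0.379,0.117,1.492],[20,-265,90,-226,-0.379,0.117,1.492],[20,-265,90,-226,-0.379,0.117,1.492],[20,-265,90,-226,-0.379,0.117,1.492],[20,-265,90,-226,-0.379,0.117,1.492],[20,-265,90,-226,-0.379,0.117,1.492]]])

```text
clock: 5.08
position: [370.4, -23.5, 183.0]
ee_rot: [-0.277, 0.951, -0.026, -0.134]
contact_force: [-0.3, -0.7, -1.9]
gripper_width: 28.5
grasp_force: 60.4
```

```bash
python3 - <<'E'
from h import *
st();bar(-40,90,-8);bar(-40,30,-8)
E
```

```text
5.08 [370.4 -23.5 183. ] [-0.3 -0.7 -1.9] 28.5 60.4 z [-0.241 -0.124 -0.963] j [ 0.4   0.13 -0.52  0.02 -1.2  -1.41]
[np.float64(372.4), np.float64(-25.8), np.float64(185.1)] -> [0.2, -3.0, -2.2] [-0.116, 0.034, 0.467]
[np.float64(372.4), np.float64(-25.8), np.float64(125.1)] -> [-16.0, -4.5, 55.5] [-0.116, 0.034, 0.467]
```

Emit:
servo_tool(rows=[[[20,0,-3,-2,-0.116,0.034,0.467],[20,0,-3,-2,-0.116,0.034,0.467],[20,0,-3,-2,-0.116,0.034,0.467],[20,-16,-4,55,-0.116,0.034,0.467],[20,-16,-4,55,-0.116,0.034,0.467],[20,-16,-4,55,-0.116,0.034,0.467]]])

```text
clock: 5.82
position: [374.7, -27.6, 127.3]
ee_rot: [-0.043, 0.987, -0.007, -0.155]
contact_force: [-0.1, 0.4, -0.3]
gripper_width: 28.3
grasp_force: 60.4
```

```bash
python3 - <<'E'
from h import *
st()
a=arm.get_image("top");b=arm.get_image("side")
cv2.imwrite("pics/t2.png",a[:,:,::-1]);cv2.imwrite("pics/s2.png",b[:,:,::-1])
f=lambda i:cv2.resize(i[:,:,::-1],(400,400),interpolation=cv2.INTER_CUBIC)
cv2.imwrite("pics/g2.png",np.hstack([f(a[150:270,280:400]),f(b[140:260,280:400])]))
bar(-40,30,-8);bar(-40,4,-8)
E
```

```text
5.83 [374.7 -27.6 127.3] [-0.1  0.4 -0.3] 28.3 60.4 z [-0.306 -0.027 -0.952] j [ 0.31  0.25 -0.51 -0.07 -1.12 -1.75]
[np.float64(372.4), np.float64(-25.8), np.float64(125.1)] -> [1.8, 1.7, 3.6] [-0.0, 0.005, 0.003]
[np.float64(372.4), np.float64(-25.8), np.float64(99.1)] -> [-6.1, 1.7, 28.4] [-0.0, 0.005, 0.003]
```

View pics/g2.png

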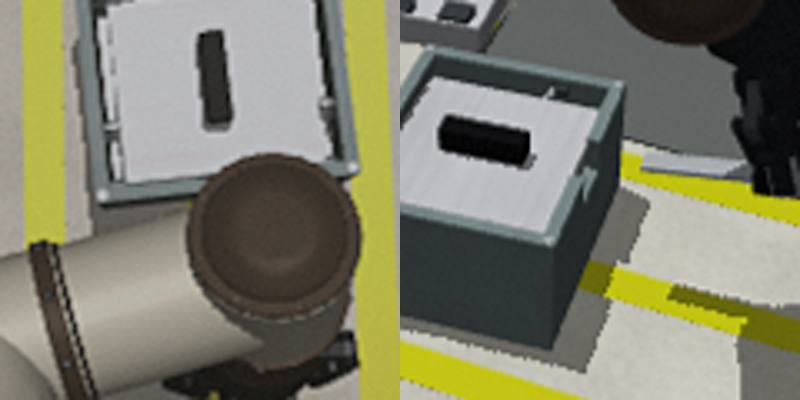

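The side view shows the blade in front of the notch. Its end is at crop x≈243, rows 155–170, and it meets the handle near crop x≈348. I'll compare this with the predicted projection.

```bash
cat >> h.py <<'E'
def blade(rel=(113,0,3.7),tau0=10):
    s=arm.read_state(); R=Ro.from_quat(s["ee_rot"])
    # bar axes in tool frame: undo tau0, bar x=-tool x, bar z=-tool z
    B=R*Ro.from_euler("y",-tau0,degrees=True)*Ro.from_euler("y",180,degrees=True)
    o=s["position"]+B.apply(rel)
    return o,B
E
python3 - <<'E'
from h import *
o,B=blade(); print(o,B.apply([1,0,0]))
pts=lambda c:o+B.apply(c)
for c in [(0,10,2),(0,-10,2),(0,10,-2),(0,-10,-2),(-85,10,2),(-85,-10,2)]: print(c,proj("side",pts(c)).round(1))
b=cv2.imread("pics/s2.png"); c=b[168:208,340:400]
cv2.imwrite("pics/z3.png",cv2.resize(c,(780,520),interpolation=cv2.INTER_CUBIC))
E
```

```text
[487.41891857 -17.54281545 116.5093789 ] [ 0.98728379  0.08581093 -0.13381779]
(0, 10, 2) [[351.3 190.3]]
(0, -10, 2) [[353.2 185.4]]
(0, 10, -2) [[351.4 191.6]]
(0, -10, -2) [[353.3 186.7]]
(-85, 10, 2) [[385.2 193.7]]
(-85, -10, 2) [[386.7 188.7]]
```

View pics/z3.png

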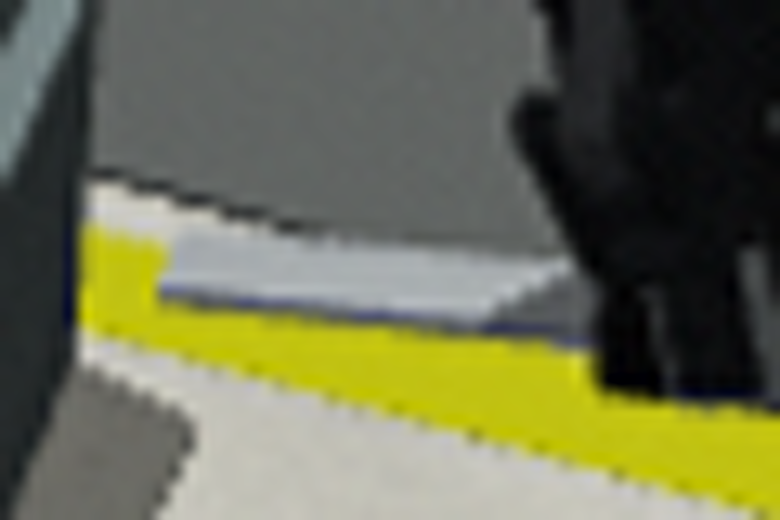

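The predicted and seen blade agree within 1 px, so the grip is good. I'll check the notch the same way.

```bash
python3 - <<'E'
from h import *
b=cv2.imread("pics/s2.png"); k=10; x0,y0=315,155
c=cv2.resize(b[y0:y0+60,x0:x0+50],None,fx=k,fy=k,interpolation=cv2.INTER_CUBIC)
d=c.copy()
W=lambda p:N+Ro.from_euler("z",SY,degrees=True).apply(p)
for p,col in [((0,22,0),(0,0,255)),((0,-22,0),(0,0,255)),((0,22,27),(0,255,0)),((0,-22,27),(0,255,0)),((11,-22,0),(255,0,255)),((11,22,0),(255,0,255)),((11,-22,27),(255,255,0)),((11,22,27),(255,255,0))]:
    u=proj("side",W(p))[0]; print(p,u.round(1)); cv2.circle(d,tuple(((u-[x0,y0]+.5)*k).astype(int).tolist()),4,col,-1)
cv2.imwrite("pics/z4.png",np.hstack([c,d])[:, :800] if 0 else cv2.resize(np.hstack([c,d]),(800,480)))
bar(-3,4,-8,rel=(111,0,3.7)); bar(-40,4,-8,rel=(111,0,3.7))
E
```

```text
(0, 22, 0) [335.1 201.3]
(0, -22, 0) [339.7 190.6]
(0, 22, 27) [335.4 193.2]
(0, -22, 27) [340.1 182.6]
(11, -22, 0) [335.7 189.8]
(11, 22, 0) [330.9 200.4]
(11, -22, 27) [336.  181.8]
(11, 22, 27) [331.2 192.3]
[np.float64(411.3), np.float64(-22.5), np.float64(98.8)] -> [-43.4, 1.6, 16.8] [-0.0, 0.005, 0.003]
[np.float64(374.4), np.float64(-25.6), np.float64(98.8)] -> [-8.1, 1.7, 28.0] [-0.0, 0.005, 0.003]
```

View pics/z4.png

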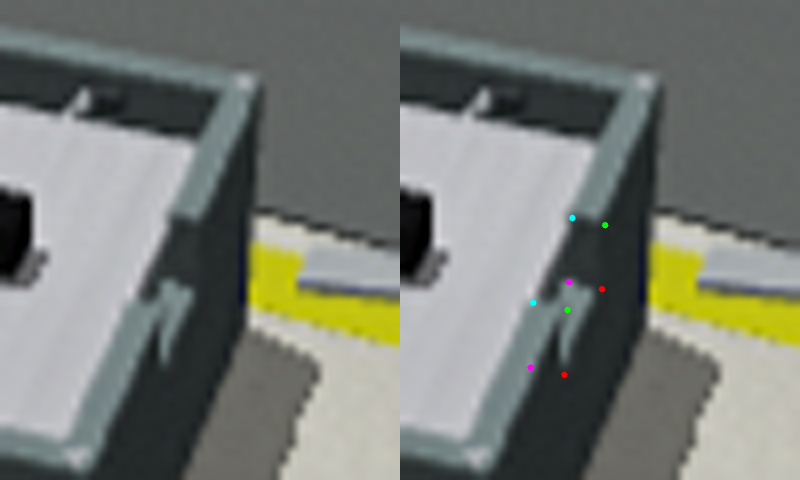

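Emit:
servo_tool(rows=[[[20,-8,2,27,0,0.005,0.003],[20,-8,2,27,0,0.005,0.003],[20,-43,2,16,0,0.005,0.003],[20,-43,2,16,0,0.005,0.003],[20,-43,2,16,0,0.005,0.003]]])

```text
clock: 6.55
position: [410.0, -22.4, 99.0]
ee_rot: [-0.041, 0.987, -0.007, -0.157]
contact_force: [-0.6, 0.2, -1.3]
gripper_width: 28.4
grasp_force: 60.5
```

```bash
python3 - <<'E'
from h import *
st()
r=(111,0,3.7)
bar(-3,4.5,-8,rel=r);bar(11,4,-8,rel=r);bar(24,1.5,-8,rel=r)
o,B=blade(r); print(Ro.from_euler("z",-SY,degrees=True).apply(o-N))
E
```

```text
6.55 [410.  -22.4  99. ] [-0.6  0.2 -1.3] 28.4 60.5 z [-0.31  -0.026 -0.95 ] j [ 0.29  0.34 -0.45 -0.07 -1.08 -1.74]
[np.float64(411.3), np.float64(-22.5), np.float64(99.3)] -> [-1.2, -0.2, -0.7] [0.0, -0.002, -0.001]
[np.float64(425.2), np.float64(-21.3), np.float64(98.8)] -> [-14.6, -0.2, -4.5] [0.0, -0.002, -0.001]
[np.float64(438.2), np.float64(-20.2), np.float64(96.3)] -> [-27.8, -0.2, -6.2] [0.0, -0.002, -0.001]
[-4.30542263  0.14371776  4.05423064]
```

Emit:
servo_tool(rows=[[[20,-8,0,-2.5,0,0,0],[20,-15,0,-4.5,0,0,0],[20,-22,0,-5.3,0,0,0],[20,-28,0,-6,0,0,0],[20,-30,0,-6.3,0,0,0],[20,-30,0,-6.3,0,0,0],[20,-30,0,-6.3,0,0,0]]])

```text
clock: 7.42
position: [440.4, -19.9, 94.8]
ee_rot: [-0.041, 0.987, -0.007, -0.157]
contact_force: [1.2, 0.2, -0.9]
gripper_width: 28.5
grasp_force: 60.5
```

```bash
python3 - <<'E'
from h import *
st()
r=(111,0,3.7)
o,B=blade(r); print(Ro.from_euler("z",-SY,degrees=True).apply(o-N))
b=arm.get_image("side"); cv2.imwrite("pics/s3.png",b[:,:,::-1])
cv2.imwrite("pics/z5.png",cv2.resize(b[150:215,310:400,::-1],(720,520),interpolation=cv2.INTER_CUBIC))
E
```

```text
7.42 [440.4 -19.9  94.8] [ 1.2  0.2 -0.9] 28.5 60.5 z [-0.31  -0.026 -0.95 ] j [ 0.28  0.39 -0.39 -0.07 -1.1  -1.73]
[26.18269524  0.08297968 -0.24134826]
```

View pics/z5.png

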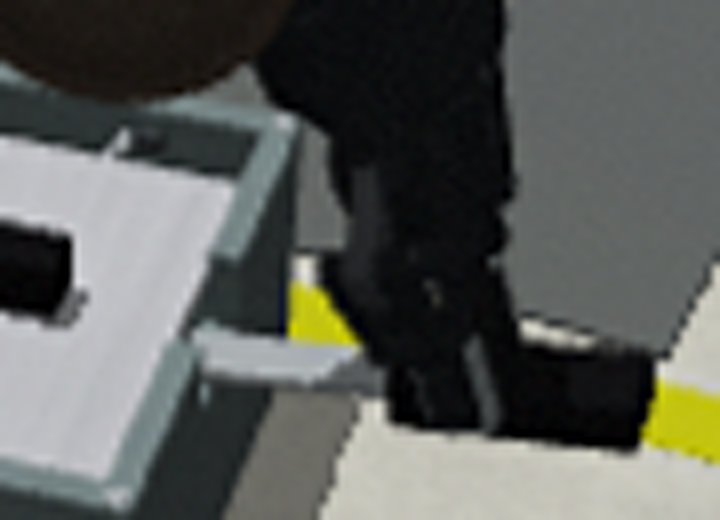

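The blade is in the notch under the edge with no contact force. I'll go deeper for better leverage, then lever about the edge.

```bash
python3 - <<'E'
from h import *
r=(111,0,3.7)
bar(37,-1.5,-8,rel=r)
for p in (0,6,12,18,24,27):
    a=np.radians(p); L=36
    bar(L*np.cos(a)-2*np.sin(a),L*np.sin(a)+2*np.cos(a),p,rel=r)
E
```

```text
[np.float64(451.1), np.float64(-19.1), np.float64(93.3)] -> [-10.8, -0.1, -1.9] [-0.0, -0.003, -0.001]
[np.float64(449.6), np.float64(-19.3), np.float64(81.3)] -> [-13.1, -0.2, 9.9] [-0.0, -0.142, -0.001]
[np.float64(450.1), np.float64(-19.2), np.float64(73.5)] -> [-16.0, -0.1, 17.2] [-0.0, -0.247, -0.001]
[np.float64(451.5), np.float64(-19.1), np.float64(65.7)] -> [-19.8, -0.1, 24.2] [-0.0, -0.352, -0.001]
[np.float64(453.7), np.float64(-18.9), np.float64(58.2)] -> [-24.2, -0.1, 30.6] [-0.0, -0.456, -0.001]
[np.float64(456.7), np.float64(-18.7), np.float64(50.9)] -> [-29.3, -0.2, 36.6] [-0.0, -0.561, -0.001]
[np.float64(458.5), np.float64(-18.5), np.float64(47.4)] -> [-32.1, -0.1, 39.4] [-0.0, -0.613, -0.001]
```

Emit:
servo_tool(rows=[[[20,-11,0,-2,0,0,0],[20,-11,0,-2,0,0,0],[20,-13,0,10,0,-0.142,0],[20,-16,0,17.2,0,-0.247,0],[20,-19.8,0,24.2,0,-0.352,0],[20,-19.8,0,24.2,0,-0.352,0],[20,-24.2,0,30.6,0,-0.456,0],[20,-24.2,0,30.6,0,-0.456,0]]])

```text
clock: 8.48
position: [451.4, -19.6, 57.3]
ee_rot: [-0.042, 0.997, 0.002, 0.067]
contact_force: [-0.0, 0.8, -1.1]
gripper_width: 28.6
grasp_force: 60.5
```

```bash
python3 - <<'E'
from h import *
st()
r=(111,0,3.7)
o,B=blade(r); print(Ro.from_euler("z",-SY,degrees=True).apply(o-N))
for p in (24,28):
    a=np.radians(p); L=36
    bar(L*np.cos(a)-2*np.sin(a),L*np.sin(a)+2*np.cos(a),p,rel=r)
b=arm.get_image("side"); cv2.imwrite("pics/s4.png",b[:,:,::-1])
cv2.imwrite("pics/z6.png",cv2.resize(b[150:215,260:380,::-1],(800,433),interpolation=cv2.INTER_CUBIC))
E
```

```text
8.47 [451.4 -19.6  57.3] [-0.   0.8 -1.1] 28.6 60.5 z [ 0.133  0.009 -0.991] j [ 0.34  0.27 -0.76  0.09 -0.42 -1.91]
[31.44740732 -0.50383906 11.42274786]
[np.float64(456.7), np.float64(-18.7), np.float64(50.9)] -> [-4.5, 0.5, 7.0] [-0.002, -0.111, -0.0]
[np.float64(459.1), np.float64(-18.5), np.float64(46.3)] -> [-6.3, 0.5, 11.9] [-0.002, -0.181, -0.0]
```

View pics/z6.png

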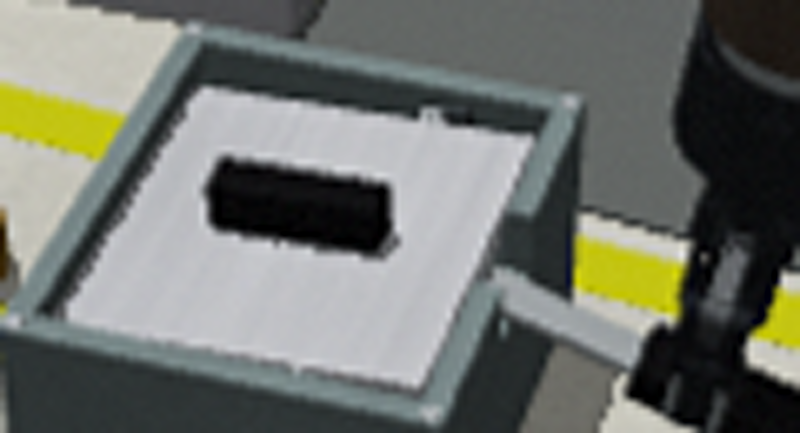

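The blade is levering at about 18° with almost no force, and the cover's near edge looks raised. I'll lever a little further and check numerically.

Emit:
servo_tool(rows=[[[20,-2.5,0,3.5,0,-0.055,0],[20,-4.5,0,7,0,-0.111,0],[20,-4.5,0,7,0,-0.111,0],[20,-4.5,0,7,0,-0.111,0]]])

```text
clock: 9.02
position: [461.0, -18.2, 52.7]
ee_rot: [-0.041, 0.991, 0.005, 0.125]
contact_force: [0.1, -0.7, -2.5]
gripper_width: 28.3
grasp_force: 61.1
```

```bash
python3 - <<'E'
from h import *
st()
r=(111,0,3.7)
o,B=blade(r); print(Ro.from_euler("z",-SY,degrees=True).apply(o-N))
b=arm.get_image("side"); cv2.imwrite("pics/s5.png",b[:,:,::-1])
W=lambda p:N+Ro.from_euler("z",SY,degrees=True).apply(p)
# near-edge corners of the cover top, seated / sprung ; compare old picture and new
for dz in (13,25): print(dz,[proj("side",W((13.5,y,dz)))[0].round(1).tolist() for y in(78,-78)])
def box(im,x0,y0,w,h,k): return cv2.resize(im[y0:y0+h,x0:x0+w],None,fx=k,fy=k,interpolation=cv2.INTER_CUBIC)
cv2.imwrite("pics/z7.png",np.vstack([box(cv2.imread(f"pics/{f}.png"),260,148,120,62,4) for f in("s3","s5")]))
E
```

```text
9.03 [461.  -18.2  52.7] [ 0.1 -0.7 -2.5] 28.3 61.1 z [ 0.248  0.021 -0.969] j [ 0.33  0.25 -0.92  0.38 -0.16 -2.19]
[36.08337545 -0.05117578 18.87425635]
13 [[323.5, 210.7], [340.7, 173.1]]
25 [[323.6, 207.1], [340.9, 169.6]]
```

View pics/z7.png

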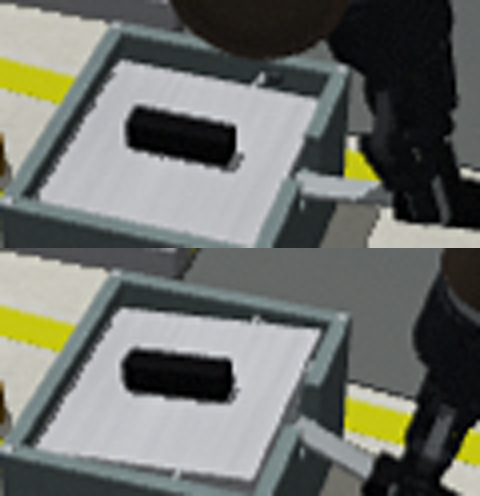

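The cover's near edge has clearly risen (lower picture: the clip pin is now under the plate) and the force is small. I'll withdraw the bar and take it back to its old place on the mat.

```bash
python3 - <<'E'
from h import *
r=(111,0,3.7)
for p,L in ((16,36),(8,36),(6,10),(4,-25)):
    a=np.radians(p)
    bar(L*np.cos(a)-2*np.sin(a),L*np.sin(a)+3*np.cos(a),p,rel=r)
bar(-60,100,0,rel=r)
E
```

```text
[np.float64(452.9), np.float64(-19.0), np.float64(61.7)] -> [5.8, -0.3, -10.7] [0.0, 0.147, -0.002]
[np.float64(450.5), np.float64(-19.2), np.float64(71.9)] -> [5.6, -0.3, -21.2] [0.0, 0.286, -0.002]
[np.float64(424.4), np.float64(-21.4), np.float64(71.7)] -> [31.0, -0.3, -27.5] [0.0, 0.321, -0.002]
[np.float64(389.2), np.float64(-24.3), np.float64(72.8)] -> [64.9, -0.3, -37.4] [0.0, 0.356, -0.002]
[np.float64(353.9), np.float64(-27.3), np.float64(179.3)] -> [72.8, -0.4, -149.3] [0.001, 0.426, -0.002]
```

Emit:
servo_tool(rows=[[[20,5.8,0,-10.7,0,0.147,0],[20,5.6,0,-21.2,0,0.286,0],[20,18,0,-24.5,0,0.305,0],[20,31,0,-27.5,0,0.321,0],[20,65,0,-37.5,0,0.356,0],[20,65,0,-37.5,0,0.356,0],[20,65,0,-37.5,0,0.356,0]]])

```text
clock: 9.95
position: [387.2, -24.4, 72.6]
ee_rot: [-0.042, 0.998, -0.002, -0.053]
contact_force: [0.3, -0.5, -0.5]
gripper_width: 28.2
grasp_force: 61.2
```

```bash
python3 - <<'E'
from h import *
st()
to(392,-24,195,-175.2,10); to(478,-321,190,-87.2,10)
b=arm.get_image("side")
cv2.imwrite("pics/s6.png",b[:,:,::-1])
# brightness of plate near-edge strip vs s3 and s5: difference
g=lambda f:cv2.imread(f"pics/{f}.png")[150:215,262:340].astype(int)
for f in("s3","s5"): print(f,abs(g("s6")-g(f)).mean())
E
```

```text
9.95 [387.2 -24.4  72.6] [ 0.3 -0.5 -0.5] 28.2 61.2 z [-0.105 -0.009 -0.994] j [ 0.34  0.25 -0.68 -0.04 -0.75 -1.8 ]
[392, -24, 195] -> [8.1, -0.0, -122.2] [-0.0, 0.069, 0.0]
[478, -321, 190] -> [-52.9, -303.2, -123.6] [0.214, 0.055, -1.521]
s3 17.370742932281395
s5 6.421564760026299
```

The picture without the bar matches the sprung state, so the cover stays propped. I'll carry the bar to the mat.

Emit:
servo_tool(rows=[[[20,4,0,-61,0,0,0],[20,8,0,-122,0,0.03,0],[20,-53,-303,-124,0.214,0.055,-1.521],[20,-53,-303,-124,0.214,0.055,-1.521],[20,-53,-303,-124,0.214,0.055,-1.521],[20,-53,-303,-124,0.214,0.055,-1.521],[20,-53,-303,-124,0.214,0.055,-1.521],[20,-53,-303,-124,0.214,0.055,-1.521],[20,-53,-303,-124,0.214,0.055,-1.521],[20,-53,-303,-124,0.214,0.055,-1.521]]])

```text
clock: 11.25
position: [478.1, -321.2, 189.4]
ee_rot: [0.704, -0.704, 0.061, 0.062]
contact_force: [0.7, 0.3, -0.8]
gripper_width: 28.2
grasp_force: 61.3
```

```bash
python3 - <<'E'
from h import *
st()
to(478,-321,100,-87.2,10); to(478,-321,11,-87.2,10)
E
```

```text
11.25 [ 478.1 -321.2  189.4] [ 0.7  0.3 -0.8] 28.2 61.3 z [-0.001 -0.172 -0.985] j [-0.23  0.29 -0.33  0.21 -0.92  0.1 ]
[478, -321, 100] -> [-15.6, -0.0, 88.1] [0.01, 0.001, -0.048]
[478, -321, 11] -> [-30.9, -0.1, 175.7] [0.01, 0.001, -0.048]
```

Emit:
servo_tool(rows=[[[20,-11,0,60,0.01,0,-0.048],[20,-21,0,120,0.01,0,-0.048],[20,-28,0,158,0.01,0,-0.048],[20,-30,0,170,0.01,0,-0.048],[20,-31,0,175,0.01,0,-0.048],[20,-31,0,175,0.01,0,-0.048],[60,-31,0,175,0.01,0,-0.048],[60,-31,0,175,0.01,0,-0.048],[60,-31,0,175,0.01,0,-0.048]]])

```text
clock: 12.38
position: [478.6, -320.6, 13.3]
ee_rot: [0.719, -0.689, 0.064, 0.059]
contact_force: [-0.0, -0.0, 0.3]
gripper_width: 60.2
grasp_force: 0.0
```

```bash
python3 - <<'E'
from h import *
st()
to(478,-321,180,-87.2,0)
# rib grasp pose above: rib (611,-4), tool x yaw -175.2
to(540,-150,220,-130)
E
```

```text
12.38 [ 478.6 -320.6   13.3] [-0.  -0.   0.3] 60.2 0.0 z [ 0.01  -0.173 -0.985] j [-0.24  0.51 -0.58  0.38 -0.46 -0.06]
[478, -321, 180] -> [29.2, 0.1, -164.1] [-0.002, -0.174, -0.006]
[540, -150, 220] -> [-129.5, -69.4, -232.5] [-0.067, -0.165, 0.739]
```

Emit:
servo_tool(rows=[[[60,10,0,-60,0,0,0],[60,20,0,-115,0,-0.08,0],[60,29,0,-164,0,-0.174,0],[60,29,0,-185,0,-0.174,0],[60,-130,-69,-232,-0.067,-0.165,0.739],[60,-130,-69,-232,-0.067,-0.165,0.739],[60,-130,-69,-232,-0.067,-0.165,0.739],[60,-130,-69,-232,-0.067,-0.165,0.739]]])

```text
clock: 13.38
position: [540.6, -146.6, 219.5]
ee_rot: [-0.439, 0.898, 0.0, 0.0]
contact_force: [-0.5, -0.5, -0.3]
gripper_width: 59.8
grasp_force: 0.0
```

```bash
python3 - <<'E'
from h import *
st()
to(611,-4,220,-175.2);to(611,-4,160,-175.2)
E
```

```text
13.38 [ 540.6 -146.6  219.5] [-0.5 -0.5 -0.3] 59.8 0.0 z [ 0.001  0.001 -1.   ] j [ 0.02  0.28 -0.17 -0.   -1.11 -0.68]
[611, -4, 220] -> [-155.8, 32.0, -0.4] [0.0, 0.001, 0.826]
[611, -4, 160] -> [-155.7, 32.0, 59.6] [0.0, 0.001, 0.826]
```

Emit:
servo_tool(rows=[[[60,-156,32,0,0,0,0.826],[60,-156,32,0,0,0,0.826],[60,-156,32,0,0,0,0.826],[60,-156,32,40,0,0,0.826],[60,-156,32,60,0,0,0.826],[60,-156,32,60,0,0,0.826]]])

```text
clock: 14.12
position: [608.4, -6.7, 156.9]
ee_rot: [-0.043, 0.999, -0.0, -0.003]
contact_force: [-0.7, -0.7, -0.4]
gripper_width: 60.0
grasp_force: 0.0
```

```bash
python3 - <<'E'
from h import *
st()
to(611,-4,106,-175.2)
b=arm.get_image("side")
f=lambda i:cv2.resize(i[:,:,::-1],None,fx=4,fy=4,interpolation=cv2.INTER_CUBIC)
cv2.imwrite("pics/g3.png",f(b[120:240,250:420]))
E
```

```text
14.12 [608.4  -6.7 156.9] [-0.7 -0.7 -0.4] 60.0 0.0 z [-0.005 -0.    -1.   ] j [ 0.25  0.42 -0.13 -0.   -1.02 -1.74]
[611, -4, 106] -> [-3.1, 2.5, 50.9] [0.0, -0.005, 0.003]
```

View pics/g3.png

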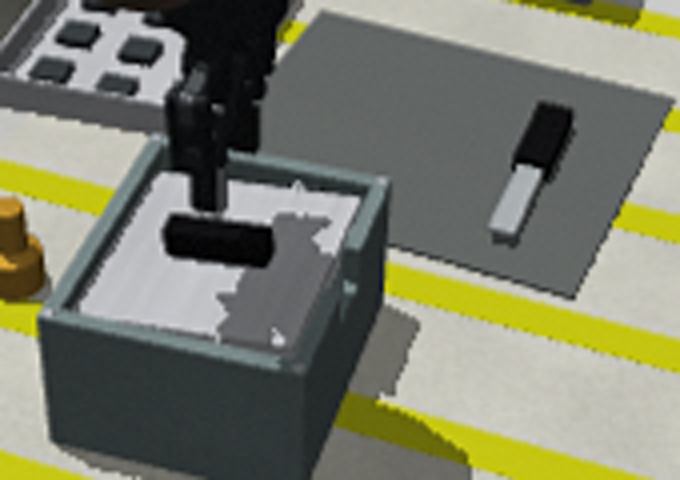

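```bash
python3 - <<'E'
from h import *
for p in [(608,23,160),(608,-37,160),(611,-4,124),(611,-4,112)]: print(p,((proj("side",p)[0]-[250,120])*4).round(0))
u=lambda x,y:(250+x/4,120+y/4)
print("bar top pts",back("side",u(560,104),20),back("side",u(505,236),13))
E
```

```text
(608, 23, 160) [206. 209.]
(608, -37, 160) [244. 156.]
(611, -4, 124) [220. 229.]
(611, -4, 112) [220. 243.]
bar top pts [ 477.81969517 -377.12892      20.        ] [ 471.33274523 -205.25861075   13.        ]
```

The projected finger tips and rib match the picture, and the bar is back on the mat. I'll grasp the rib.

Emit:
servo_tool(rows=[[[60,-3,2.5,30,0,-0.005,0.003],[60,-3,2.5,45,0,-0.005,0.003],[60,-3,2.5,51,0,-0.005,0.003],[60,-3,2.5,51,0,-0.005,0.003],[10,-3,2.5,51,0,-0.005,0.003],[10,-3,2.5,51,0,-0.005,0.003],[10,-3,2.5,51,0,-0.005,0.003],[10,-3,2.5,51,0,-0.005,0.003],[10,-3,2.5,51,0,-0.005,0.003],[10,-3,2.5,51,0,-0.005,0.003]]])

```text
clock: 15.42
position: [612.7, -4.1, 108.5]
ee_rot: [-0.042, 0.999, 0.0, 0.002]
contact_force: [-1.0, -1.6, 5.0]
gripper_width: 18.7
grasp_force: 60.1
```

Emit:
servo_tool(rows=[[[10,0,0,-10,0,0,0],[10,0,0,-30,0,0,0],[10,0,0,-60,0,0,0],[10,0,0,-110,0,0,0],[10,0,0,-110,0,0,0]]])

```text
clock: 16.05
position: [614.1, -3.4, 222.2]
ee_rot: [-0.041, 0.999, 0.001, 0.007]
contact_force: [-1.0, -0.4, -1.6]
gripper_width: 18.9
grasp_force: 59.2
```

```bash
python3 - <<'E'
from h import *
st()
to(622,-310,200,-175.2);to(622,-310,60,-175.2);to(622,-310,20,-175.2)
b=arm.get_image("side")
f=lambda i:cv2.resize(i[:,:,::-1],None,fx=3,fy=3,interpolation=cv2.INTER_CUBIC)
cv2.imwrite("pics/g4.png",f(b[80:240,250:420]))
E
```

```text
16.05 [614.1  -3.4 222.2] [-1.  -0.4 -1.6] 18.9 59.2 z [ 0.013  0.003 -1.   ] j [ 0.26  0.37 -0.04  0.   -1.15 -1.75]
[622, -310, 200] -> [17.8, -306.3, 21.4] [0.002, 0.013, -0.001]
[622, -310, 60] -> [19.6, -306.5, 161.4] [0.002, 0.013, -0.001]
[622, -310, 20] -> [20.2, -306.6, 201.4] [0.002, 0.013, -0.001]
```

View pics/g4.png

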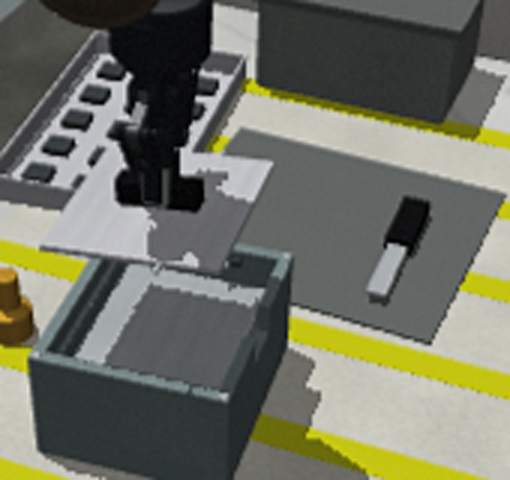

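The cover is held and clear of the scale, and the pan is open below it. I'll carry it to the mat, taking out its roughly 4.5° tilt.

Emit:
servo_tool(rows=[[[10,18,-306,10,0,-0.05,0],[10,18,-306,10,0,-0.06,0],[10,18,-306,10,0,-0.06,0],[10,18,-306,10,0,-0.06,0],[10,18,-306,10,0,-0.06,0],[10,18,-306,60,0,-0.06,0],[10,19,-306,120,0,-0.06,0],[10,19,-306,160,0,-0.06,0],[10,19,-306,160,0,-0.06,0]]])

```text
clock: 17.23
position: [614.5, -308.9, 50.9]
ee_rot: [-0.041, 0.999, 0.004, 0.026]
contact_force: [0.3, -0.5, -0.9]
gripper_width: 18.3
grasp_force: 59.5
```

```bash
python3 - <<'E'
from h import *
st()
to(622,-310,24,-175.2,-3.5);to(622,-310,17,-175.2,-3.5)
b=arm.get_image("side");cv2.imwrite("pics/s8.png",b[:,:,::-1])
E
```

```text
17.23 [ 614.5 -308.9   50.9] [ 0.3 -0.5 -0.9] 18.3 59.5 z [ 0.051  0.01  -0.999] j [-0.24  0.63 -0.05 -0.03 -0.84 -1.23]
[622, -310, 24] -> [-6.0, -1.8, 27.2] [0.006, -0.009, -0.003]
[622, -310, 17] -> [-5.6, -1.9, 34.2] [0.006, -0.009, -0.003]
```

Emit:
servo_tool(rows=[[[10,-6,-2,20,0,-0.01,0],[10,-6,-2,28,0,-0.01,0],[10,-6,-2,33,0,-0.01,0],[10,-6,-2,35,0,-0.01,0],[10,-6,-2,35,0,-0.01,0],[10,-6,-2,35,0,-0.01,0]]])

```text
clock: 18.02
position: [627.4, -311.8, 23.4]
ee_rot: [-0.041, 0.998, 0.002, 0.037]
contact_force: [0.5, -0.1, -1.6]
gripper_width: 18.4
grasp_force: 59.5
```

Emit:
servo_tool(rows=[[[50,0,0,0,0,0,0],[50,0,0,0,0,0,0],[50,0,0,0,0,0,0],[50,0,0,-30,0,0,0],[50,0,0,-90,0,0,0],[60,0,0,-150,0,0,0],[60,0,0,-210,0,0.06,0],[60,0,0,-210,0,0.06,0]]])

```text
clock: 19.02
position: [614.7, -314.2, 239.8]
ee_rot: [-0.042, 0.999, -0.002, 0.013]
contact_force: [-0.5, 0.3, -0.1]
gripper_width: 60.1
grasp_force: 0.0
```

```bash
python3 - <<'E'
from h import *
st()
b=arm.get_image("side");cv2.imwrite("pics/s9.png",b[:,:,::-1]);t=arm.get_image("top");cv2.imwrite("pics/t9.png",t[:,:,::-1])
# bright plate region on the mat, in both cameras
for n,im in(("side",b),("top",t)):
    box=proj(n,np.array([[x,y,8] for x in(420,720) for y in(-180,-450)])); x0,y0=box.min(0).astype(int);x1,y1=box.max(0).astype(int)
    g=(im.min(2)>150)&(np.indices(im.shape[:2])[0]<=y1)&(np.indices(im.shape[:2])[0]>=y0)&(np.indices(im.shape[:2])[1]>=x0)&(np.indices(im.shape[:2])[1]<=x1)
    k,l,s,c=cv2.connectedComponentsWithStats(g.astype(np.uint8))
    for i in range(1,k):
        if s[i][4]>300:
            q=cv2.minAreaRect(np.argwhere(l==i)[:,::-1].astype(np.float32)); C=np.array([back(n,p,8) for p in cv2.boxPoints(q)])
            print(n,s[i],"ctr",back(n,q[0],8).round(0),[np.linalg.norm(C[j]-C[j-1]).round(0) for j in range(4)])
to(500,-60,230,-100);
E
```

```text
19.02 [ 614.7 -314.2  239.8] [-0.5  0.3 -0.1] 60.1 0.0 z [ 0.026 -0.004 -1.   ] j [-0.24  0.48  0.18 -0.   -1.25 -1.25]
side [331 122  82  21 775] ctr [ 569. -491.    8.] [np.float64(291.0), np.float64(91.0), np.float64(305.0), np.float64(84.0)]
side [311 133  56  34 993] ctr [ 631. -315.    8.] [np.float64(161.0), np.float64(165.0), np.float64(176.0), np.float64(157.0)]
side [296 169  40  21 666] ctr [ 639. -141.    8.] [np.float64(95.0), np.float64(119.0), np.float64(95.0), np.float64(113.0)]
[500, -60, 230] -> [90.7, 261.2, 1.6] [-0.01, 0.014, -1.314]
```

The cover lies on the mat at about (631,−315). Next I'll re-measure the castings by their screws, using the top camera.

```bash
cat >> h.py <<'E'
def castings(f=None,lo=(380,180),hi=(640,440),z=40):
    im=cv2.imread(f) if f else arm.get_image("top")[:,:,::-1].copy()
    b,g,r=[im[:,:,i].astype(int) for i in range(3)]
    B=proj("top",[(x,y,z) for x in(lo[0],hi[0]) for y in(lo[1],hi[1])]); x0,y0=B.min(0).astype(int);x1,y1=B.max(0).astype(int)
    m=np.zeros(im.shape[:2],np.uint8); m[y0:y1,x0:x1]=((r-b>45)&(r-g>22))[y0:y1,x0:x1]
    k,l,s,c=cv2.connectedComponentsWithStats(m)
    D=np.array([back("top",c[i],z)[:2] for i in range(1,k)])
    out=[]; left=set(range(len(D)))
    while left:
        grp=[left.pop()]
        for a in grp:
            n=[q for q in left if np.linalg.norm(D[q]-D[a])<26]; grp+=n; left-=set(n)
        G=D[grp]; v=np.linalg.svd(G-G.mean(0))[2][0]; p=(G-G.mean(0))@v
        out.append((len(grp),G.mean(0).round(0).tolist(),"len",p.ptp().round(0) if hasattr(p,'ptp') else np.ptp(p).round(0),"yaw",round(np.degrees(np.arctan2(v[1],v[0]))%180)))
    return sorted(out,key=str)
E
python3 - <<'E'
from h import *
for f in ("pics/top0.png","pics/t9.png"):
    for o in castings(f): print(o)
    print()
E
```

```text
(3, [429.0, 264.0], 'len', np.float64(36.0), 'yaw', 80)
(3, [436.0, 378.0], 'len', np.float64(37.0), 'yaw', 85)
(3, [503.0, 364.0], 'len', np.float64(36.0), 'yaw', 98)
(4, [509.0, 266.0], 'len', np.float64(55.0), 'yaw', 93)
(4, [583.0, 268.0], 'len', np.float64(54.0), 'yaw', 100)

(3, [428.0, 264.0], 'len', np.float64(36.0), 'yaw', 80)
(3, [436.0, 378.0], 'len', np.float64(37.0), 'yaw', 85)
(3, [503.0, 364.0], 'len', np.float64(36.0), 'yaw', 98)
(4, [509.0, 266.0], 'len', np.float64(56.0), 'yaw', 92)
(4, [583.0, 268.0], 'len', np.float64(54.0), 'yaw', 100)
```

Emit:
servo_tool(rows=[[[60,91,261,0,0,0,-1.314],[60,91,261,0,0,0,-1.314],[60,91,261,0,0,0,-1.314],[60,91,261,0,0,0,-1.314],[60,91,261,0,0,0,-1.314],[60,91,261,0,0,0,-1.314],[60,91,261,0,0,0,-1.314],[60,91,261,0,0,0,-1.314]]])

```text
clock: 20.12
position: [498.5, -60.5, 229.6]
ee_rot: [-0.642, 0.767, -0.003, 0.004]
contact_force: [0.1, -1.0, -0.5]
gripper_width: 60.0
grasp_force: 0.0
```

```bash
python3 - <<'E'
from h import *
to(509,266,90,-88);to(509,266,14,-88)
E
```

```text
[509, 266, 90] -> [-322.8, 48.4, 140.1] [-0.01, 0.002, -0.211]
[509, 266, 14] -> [-322.5, 49.1, 216.1] [-0.01, 0.002, -0.211]
```

Emit:
servo_tool(rows=[[[60,-323,48,0,-0.01,0,-0.211],[60,-323,48,0,-0.01,0,-0.211],[60,-323,48,0,-0.01,0,-0.211],[60,-323,48,0,-0.01,0,-0.211],[60,-323,48,40,-0.01,0,-0.211],[60,-323,48,90,-0.01,0,-0.211],[60,-323,48,140,-0.01,0,-0.211],[60,-323,48,140,-0.01,0,-0.211],[60,-323,48,140,-0.01,0,-0.211]]])

```text
clock: 21.25
position: [511.3, 266.5, 93.3]
ee_rot: [0.72, -0.694, 0.001, -0.003]
contact_force: [-0.4, 0.1, 1.2]
gripper_width: 60.0
grasp_force: 0.0
```

```bash
python3 - <<'E'
from h import *
to(509,266,14,-88)
E
```

```text
[509, 266, 14] -> [0.6, 2.8, 79.3] [-0.006, 0.003, 0.001]
```

Emit:
servo_tool(rows=[[[60,0,2,40,0,0,0],[60,0,2,70,0,0,0],[60,0,2,77,0,0,0],[60,0,2,77,0,0,0],[15,0,2,77,0,0,0],[15,0,2,77,0,0,0],[15,0,2,77,0,0,0],[15,0,2,77,0,0,0],[15,0,2,77,0,0,0]]])

```text
clock: 22.38
position: [509.3, 267.0, 16.6]
ee_rot: [0.72, -0.694, 0.001, -0.004]
contact_force: [-2.0, -0.1, 6.3]
gripper_width: 26.8
grasp_force: 61.0
```

Emit:
servo_tool(rows=[[[15,0,0,-30,0,0,0],[15,0,0,-90,0,0,0],[15,0,0,-150,0,0,0],[15,0,0,-160,0,0,0],[15,0,0,-160,0,0,0]]])

```text
clock: 23.0
position: [507.1, 265.7, 174.6]
ee_rot: [0.72, -0.694, 0.0, -0.002]
contact_force: [-0.2, 0.1, -2.8]
gripper_width: 27.1
grasp_force: 60.1
```

```bash
cat >> h.py <<'E'
def slot(sx,sy,z,yaw=-85.2):
    p=np.array([610,-6,0])+Ro.from_euler("z",SY,degrees=True).apply([sx,sy,0]); to(p[0].round(1),p[1].round(1),z,yaw)
E
python3 - <<'E'
from h import *
st()
slot(30,43,170); slot(30,43,93)
E
```

```text
23.0 [507.1 265.7 174.6] [-0.2  0.1 -2.8] 27.1 60.1 z [ 0.003  0.003 -1.   ] j [ 0.77  0.34 -0.21 -0.   -1.02 -0.73]
[np.float64(636.3), np.float64(39.4), 170] -> [230.8, -120.9, 4.3] [-0.003, 0.003, -0.048]
[np.float64(636.3), np.float64(39.4), 93] -> [231.1, -120.6, 81.3] [-0.003, 0.003, -0.048]
```

Emit:
servo_tool(rows=[[[15,231,-121,4,0,0,-0.048],[15,231,-121,4,0,0,-0.048],[15,231,-121,4,0,0,-0.048],[15,231,-121,4,0,0,-0.048],[15,231,-121,4,0,0,-0.048],[15,231,-121,4,0,0,-0.048],[15,231,-121,4,0,0,-0.048],[15,231,-121,20,0,0,-0.048],[15,231,-121,20,0,0,-0.048]]])

```text
clock: 24.12
position: [635.5, 40.4, 152.5]
ee_rot: [0.737, -0.676, -0.001, -0.0]
contact_force: [0.2, 0.7, -2.6]
gripper_width: 26.9
grasp_force: 60.1
```

```bash
python3 - <<'E'
from h import *
st()
slot(30,43,93)
E
```

```text
24.12 [635.5  40.4 152.5] [ 0.2  0.7 -2.6] 26.9 60.1 z [-0.001  0.002 -1.   ] j [ 0.32  0.47 -0.07 -0.   -1.04 -0.23]
[np.float64(636.3), np.float64(39.4), 93] -> [1.2, -0.7, 59.5] [0.001, 0.002, 0.002]
```

Emit:
servo_tool(rows=[[[15,1,-1,40,0,0,0],[15,1,-1,56,0,0,0],[15,1,-1,60,0,0,0],[15,1,-1,60,0,0,0],[40,1,-1,60,0,0,0],[40,1,-1,60,0,0,0],[40,1,-1,60,0,0,0],[40,1,-1,20,0,0,0],[40,1,-1,-30,0,0,0],[40,1,-1,-30,0,0,0]]])

```text
clock: 25.38
position: [641.2, 39.0, 190.6]
ee_rot: [0.737, -0.676, 0.004, -0.007]
contact_force: [0.3, 0.3, -0.7]
gripper_width: 39.7
grasp_force: 0.0
```

```bash
python3 - <<'E'
from h import *
st()
to(583,268,180,-80);to(583,268,80,-80)
E
```

```text
25.38 [641.2  39.  190.6] [ 0.3  0.3 -0.7] 39.7 0.0 z [ 0.015  0.004 -1.   ] j [ 0.31  0.44 -0.02  0.   -1.1  -0.23]
[583, 268, 180] -> [-233.1, 38.6, 10.7] [-0.015, 0.002, -0.089]
[583, 268, 80] -> [-232.8, 40.1, 110.7] [-0.015, 0.002, -0.089]
```

Emit:
servo_tool(rows=[[[60,-233,39,10,-0.015,0,-0.089],[60,-233,39,10,-0.015,0,-0.089],[60,-233,39,10,-0.015,0,-0.089],[60,-233,39,10,-0.015,0,-0.089],[60,-233,40,60,-0.015,0,-0.089],[60,-233,40,110,-0.015,0,-0.089],[60,-233,40,110,-0.015,0,-0.089],[60,-233,40,110,-0.015,0,-0.089]]])

```text
clock: 26.38
position: [580.4, 268.0, 76.7]
ee_rot: [0.766, -0.643, -0.004, 0.002]
contact_force: [0.3, 0.5, 1.0]
gripper_width: 59.6
grasp_force: 0.0
```

```bash
python3 - <<'E'
from h import *
to(583,268,15,-80)
E
```

```text
[583, 268, 15] -> [0.7, -3.1, 61.7] [0.008, 0.003, -0.0]
```

Emit:
servo_tool(rows=[[[60,0,-2,40,0.005,0,0],[60,0,-2,55,0.005,0,0],[60,0,-2,61,0.005,0,0],[60,0,-2,61,0.005,0,0],[15,0,-2,61,0.005,0,0],[15,0,-2,61,0.005,0,0],[15,0,-2,61,0.005,0,0],[15,0,-2,61,0.005,0,0],[15,0,-2,61,0.005,0,0]]])

```text
clock: 27.5
position: [581.6, 268.8, 15.7]
ee_rot: [0.766, -0.643, -0.002, -0.0]
contact_force: [-0.6, -0.1, 5.4]
gripper_width: 27.0
grasp_force: 61.3
```

Emit:
servo_tool(rows=[[[15,0,0,-30,0,0,0],[15,0,0,-90,0,0,0],[15,0,0,-150,0,0,0],[15,0,0,-160,0,0,0],[15,0,0,-160,0,0,0]]])

```text
clock: 28.12
position: [580.5, 267.5, 173.4]
ee_rot: [0.766, -0.643, -0.003, 0.002]
contact_force: [-0.0, 0.3, -3.8]
gripper_width: 27.1
grasp_force: 60.5
```

```bash
python3 - <<'E'
from h import *
st()
slot(-30,43,165)
im=arm.get_image("top"); cv2.imwrite("pics/t10.png",im[:,:,::-1])
print(castings("pics/t10.png",(530,-100),(690,90),108))
E
```

```text
28.12 [580.5 267.5 173.4] [-0.   0.3 -3.8] 27.1 60.5 z [-0.008  0.002 -1.   ] j [ 0.68  0.45 -0.03 -0.01 -1.09 -0.51]
[np.float64(576.5), np.float64(34.3), 165] -> [229.1, 44.1, 8.1] [0.008, 0.003, 0.089]
[(4, [639.0, 38.0], 'len', np.float64(54.0), 'yaw', 95)]
```

Emit:
servo_tool(rows=[[[15,229,44,0,0.008,0,0.089],[15,229,44,0,0.008,0,0.089],[15,229,44,0,0.008,0,0.089],[15,229,44,0,0.008,0,0.089],[15,229,44,0,0.008,0,0.089],[15,229,44,0,0.008,0,0.089],[15,229,44,15,0.008,0,0.089],[15,229,44,15,0.008,0,0.089],[15,229,44,15,0.008,0,0.089]]])

```text
clock: 29.3
position: [577.5, 35.3, 158.3]
ee_rot: [0.737, -0.676, -0.0, -0.001]
contact_force: [1.0, -0.6, -1.9]
gripper_width: 27.2
grasp_force: 60.4
```

```bash
python3 - <<'E'
from h import *
st()
slot(-30,43,87)
E
```

```text
29.3 [577.5  35.3 158.3] [ 1.  -0.6 -1.9] 27.2 60.4 z [ 0.001  0.002 -1.   ] j [ 0.34  0.37 -0.21 -0.   -0.99 -0.25]
[np.float64(576.5), np.float64(34.3), 87] -> [1.0, 1.2, 71.3] [-0.001, 0.002, 0.002]
```

Emit:
servo_tool(rows=[[[15,1,1,40,0,0,0],[15,1,1,65,0,0,0],[15,1,1,71,0,0,0],[15,1,1,72,0,0,0],[40,1,1,72,0,0,0],[40,1,1,72,0,0,0],[40,1,1,72,0,0,0],[40,1,1,30,0,0,0],[40,1,1,-25,0,0,0],[40,1,1,-25,0,0,0]]])

```text
clock: 30.55
position: [579.6, 34.5, 188.7]
ee_rot: [0.737, -0.676, 0.003, -0.006]
contact_force: [-0.0, 0.4, -0.7]
gripper_width: 39.7
grasp_force: 0.0
```

```bash
python3 - <<'E'
from h import *
st()
to(429,264,180,-100);to(429,264,80,-100)
E
```

```text
30.55 [579.6  34.5 188.7] [-0.   0.4 -0.7] 39.7 0.0 z [ 0.012  0.004 -1.   ] j [ 0.34  0.34 -0.18 -0.   -1.04 -0.25]
[429, 264, 180] -> [-241.6, 130.4, 7.9] [-0.012, 0.005, 0.261]
[429, 264, 80] -> [-241.2, 131.6, 107.9] [-0.012, 0.005, 0.261]
```

```bash
python3 - <<'E'
from h import *
for o in castings(): print(o)
E
```

```text
(2, [436.0, 387.0], 'len', np.float64(17.0), 'yaw', 84)
```

Emit:
servo_tool(rows=[[[50,-241,131,0,-0.012,0,0.261],[50,-241,131,0,-0.012,0,0.261],[50,-241,131,0,-0.012,0,0.261],[50,-241,131,0,-0.012,0,0.261],[50,-241,131,40,-0.012,0,0.261],[50,-241,131,100,-0.012,0,0.261],[50,-241,131,108,-0.012,0,0.261],[50,-241,131,108,-0.012,0,0.261]]])

```text
clock: 31.6
position: [426.2, 262.7, 76.0]
ee_rot: [-0.642, 0.766, 0.004, -0.004]
contact_force: [0.7, -0.1, -0.1]
gripper_width: 50.1
grasp_force: 0.0
```

```bash
python3 - <<'E'
from h import *
to(429,264,15,-100)
E
```

```text
[429, 264, 15] -> [-1.8, -3.2, 60.9] [0.011, -0.0, -0.001]
```

Emit:
servo_tool(rows=[[[50,-2,-2,40,0.01,0,0],[50,-2,-2,54,0.01,0,0],[50,-2,-2,60,0.01,0,0],[50,-2,-2,60,0.01,0,0],[15,-2,-2,60,0.01,0,0],[15,-2,-2,60,0.01,0,0],[15,-2,-2,60,0.01,0,0],[15,-2,-2,60,0.01,0,0]]])

```text
clock: 32.6
position: [428.3, 265.3, 17.3]
ee_rot: [-0.642, 0.766, 0.001, 0.001]
contact_force: [-0.9, -0.4, 6.4]
gripper_width: 26.8
grasp_force: 59.9
```

Emit:
servo_tool(rows=[[[15,0,0,-30,0,0,0],[15,0,0,-90,0,0,0],[15,0,0,-150,0,0,0],[15,0,0,-160,0,0,0],[15,0,0,-160,0,0,0]]])

```text
clock: 33.22
position: [427.2, 264.3, 176.1]
ee_rot: [-0.642, 0.767, 0.001, 0.001]
contact_force: [-1.0, 0.4, -2.6]
gripper_width: 27.3
grasp_force: 59.6
```

```bash
python3 - <<'E'
from h import *
st()
slot(30,-38,168)
for o in castings(): print(o)
print(castings(None,(530,-100),(690,90),103))
E
```

```text
33.23 [427.2 264.3 176.1] [-1.   0.4 -2.6] 27.3 59.6 z [-0.     0.002 -1.   ] j [ 0.88  0.23 -0.37 -0.   -0.97 -1.05]
[np.float64(643.1), np.float64(-41.4), 168] -> [263.0, -266.3, 7.4] [0.001, 0.002, -0.26]
(1, [415.0, 287.0], 'len', np.float64(0.0), 'yaw', 0)
(3, [503.0, 364.0], 'len', np.float64(36.0), 'yaw', 98)
[(4, [583.0, 24.0], 'len', np.float64(47.0), 'yaw', 91), (4, [639.0, 38.0], 'len', np.float64(54.0), 'yaw', 94)]
```

Emit:
servo_tool(rows=[[[15,263,-266,0,0,0,-0.26],[15,263,-266,0,0,0,-0.26],[15,263,-266,0,0,0,-0.26],[15,263,-266,0,0,0,-0.26],[15,263,-266,0,0,0,-0.26],[15,263,-266,0,0,0,-0.26],[15,263,-266,0,0,0,-0.26],[15,263,-266,15,0,0,-0.26],[15,263,-266,20,0,0,-0.26],[15,263,-266,20,0,0,-0.26]]])

```text
clock: 34.58
position: [642.3, -39.9, 154.6]
ee_rot: [0.737, -0.676, -0.001, 0.001]
contact_force: [-1.8, 0.4, -1.5]
gripper_width: 26.8
grasp_force: 59.8
```

```bash
python3 - <<'E'
from h import *
st()
slot(30,-38,82)
E
```

```text
34.58 [642.3 -39.9 154.6] [-1.8  0.4 -1.5] 26.8 59.8 z [-0.003  0.001 -1.   ] j [ 0.19  0.48 -0.05 -0.   -1.05 -0.1 ]
[np.float64(643.1), np.float64(-41.4), 82] -> [1.7, -0.8, 72.5] [0.003, 0.001, 0.002]
```

Emit:
servo_tool(rows=[[[15,1,-1,40,0,0,0],[15,1,-1,68,0,0,0],[15,1,-1,73,0,0,0],[15,1,-1,73,0,0,0],[40,1,-1,73,0,0,0],[40,1,-1,73,0,0,0],[40,1,-1,73,0,0,0],[40,1,-1,30,0,0,0],[40,1,-1,-20,0,0,0],[40,1,-1,-20,0,0,0]]])

```text
clock: 35.83
position: [647.5, -42.0, 181.5]
ee_rot: [0.736, -0.677, 0.003, -0.004]
contact_force: [-0.1, -0.0, 0.3]
gripper_width: 40.2
grasp_force: 0.0
```

```bash
python3 - <<'E'
from h import *
st()
for o in castings(): print(o)
to(503,364,180,-82);to(503,364,80,-82)
E
```

```text
35.83 [647.5 -42.  181.5] [-0.1 -0.   0.3] 40.2 0.0 z [ 0.011  0.002 -1.   ] j [ 0.18  0.46 -0.01  0.   -1.1  -0.1 ]
(3, [436.0, 378.0], 'len', np.float64(37.0), 'yaw', 85)
(3, [503.0, 364.0], 'len', np.float64(36.0), 'yaw', 98)
[503, 364, 180] -> [-416.4, 108.2, -1.5] [-0.005, 0.001, -0.056]
[503, 364, 80] -> [-416.3, 108.7, 98.5] [-0.005, 0.001, -0.056]
```

S1 is unmoved, so I'll fetch it.

Emit:
servo_tool(rows=[[[60,-416,108,-15,-0.005,0,-0.056],[60,-416,108,-10,-0.005,0,-0.056],[60,-416,108,0,-0.005,0,-0.056],[60,-416,108,0,-0.005,0,-0.056],[60,-416,108,0,-0.005,0,-0.056],[60,-416,108,0,-0.005,0,-0.056],[60,-416,108,0,-0.005,0,-0.056],[60,-416,108,50,-0.005,0,-0.056],[60,-416,108,98,-0.005,0,-0.056],[60,-416,108,98,-0.005,0,-0.056]]])

```text
clock: 37.12
position: [499.2, 360.8, 73.1]
ee_rot: [0.755, -0.656, -0.002, 0.007]
contact_force: [-0.5, 0.6, 0.8]
gripper_width: 60.3
grasp_force: 0.0
```

```bash
python3 - <<'E'
from h import *
to(503,364,15,-82)
E
```

```text
[503, 364, 15] -> [-3.0, -5.0, 58.0] [0.014, -0.006, -0.0]
```

Emit:
servo_tool(rows=[[[60,-1,-3,40,0.008,0,0],[60,-1,-3,52,0.008,0,0],[60,-1,-3,57,0.008,0,0],[60,-1,-3,57,0.008,0,0],[15,-1,-3,57,0.008,0,0],[15,-1,-3,57,0.008,0,0],[15,-1,-3,57,0.008,0,0],[15,-1,-3,57,0.008,0,0],[15,-1,-3,57,0.008,0,0]]])

```text
clock: 38.25
position: [505.0, 365.6, 22.4]
ee_rot: [0.755, -0.656, 0.001, -0.002]
contact_force: [-1.2, 0.8, 5.7]
gripper_width: 26.6
grasp_force: 62.0
```

Emit:
servo_tool(rows=[[[15,0,0,-30,0,0,0],[15,0,0,-90,0,0,0],[15,0,0,-150,0,0,0],[15,0,0,-165,0,0,0],[15,0,0,-165,0,0,0]]])

```text
clock: 38.88
position: [503.8, 364.7, 186.2]
ee_rot: [0.755, -0.656, 0.0, -0.002]
contact_force: [-1.3, -0.3, -2.4]
gripper_width: 26.5
grasp_force: 61.2
```

```bash
python3 - <<'E'
from h import *
st()
slot(-30,-38,168)
print(castings(None,(530,-100),(690,90),98))
E
```

```text
38.88 [503.8 364.7 186.2] [-1.3 -0.3 -2.4] 26.5 61.2 z [ 0.003  0.003 -1.   ] j [ 0.89  0.41 -0.07  0.   -1.09 -0.75]
[np.float64(583.3), np.float64(-46.4), 168] -> [418.2, -21.6, 17.3] [-0.003, 0.003, 0.056]
[(3, [646.0, -42.0], 'len', np.float64(37.0), 'yaw', 96), (4, [583.0, 22.0], 'len', np.float64(45.0), 'yaw', 92), (4, [640.0, 38.0], 'len', np.float64(54.0), 'yaw', 95)]
```

```bash
python3 - <<'E'
from h import *
im=arm.get_image("top"); cv2.imwrite("pics/t11.png",im[:,:,::-1])
a=cv2.resize(im[120:225,295:395,::-1],None,fx=4,fy=4,interpolation=cv2.INTER_CUBIC)
b=arm.get_image("side"); b=cv2.resize(b[135:240,250:350,::-1],None,fx=4,fy=4,interpolation=cv2.INTER_CUBIC)
cv2.imwrite("pics/g5.png",np.hstack([a,b]))
E
```

```text
(no output)
```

View pics/g5.png

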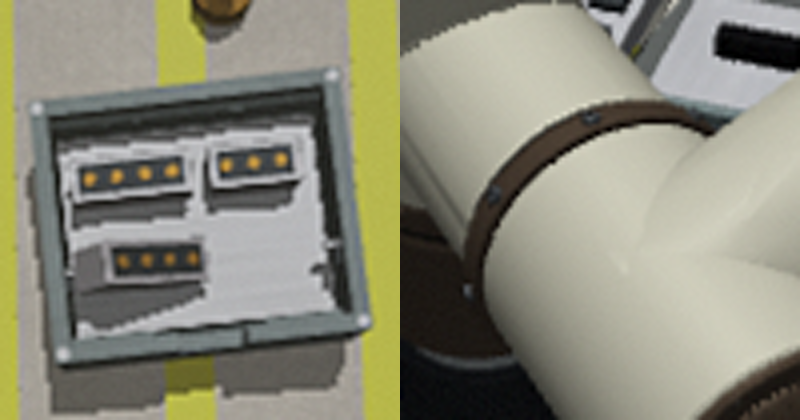

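The last view shows L1 tilted: its screw row is foreshortened (crop 122–195), so its +y end is caught on the clip pin at x≈−25. I'll set S1 back down, re-seat L1 about 10 mm inward, then place S1.

Emit:
servo_tool(rows=[[[15,0,0,60,0,0,0],[15,0,0,120,0,0,0],[15,0,0,155,0,0,0],[15,0,0,162,0,0,0],[15,0,0,163,0,0,0],[50,0,0,163,0,0,0],[50,0,0,163,0,0,0],[50,0,0,163,0,0,0],[50,0,0,110,0,0,0],[50,0,0,50,0,0,0]]])

```text
clock: 40.28
position: [503.8, 364.3, 136.0]
ee_rot: [0.755, -0.656, 0.001, 0.0]
contact_force: [1.0, 1.5, -0.0]
gripper_width: 49.9
grasp_force: 0.0
```

```bash
python3 - <<'E'
from h import *
st()
D=[]
im=cv2.imread("pics/t11.png");G=lambda x,y:(295+(x+.5)/4-.5,120+(y+.5)/4-.5)
# L1 end screws for a tilted block: find tilt a, given -y end bottom edge on pan z~58
for p in [(122,262),(146,261),(171,260),(194,258)]: print([back("top",G(*p),z).round(0).tolist() for z in(95,115,130)])
to(583,0,200,-85.2,-20)
E
```

```text
40.27 [503.8 364.3 136. ] [ 1.   1.5 -0. ] 49.9 0.0 z [ 0.001 -0.001 -1.   ] j [ 0.89  0.46 -0.13  0.   -0.98 -0.75]
[[582.0, 45.0, 95.0], [580.0, 45.0, 115.0], [578.0, 44.0, 130.0]]
[[583.0, 29.0, 95.0], [580.0, 29.0, 115.0], [578.0, 29.0, 130.0]]
[[583.0, 13.0, 95.0], [580.0, 13.0, 115.0], [579.0, 14.0, 130.0]]
[[584.0, -2.0, 95.0], [581.0, -1.0, 115.0], [580.0, -1.0, 130.0]]
[583, 0, 200] -> [371.8, -27.6, -63.6] [0.009, -0.35, 0.056]
```

```bash
python3 - <<'E'
from h import *
to(588,-48,249,-85.2,-28);to(584.5,-6,169.5,-85.2,-28)
E
```

```text
[588, -48, 249] -> [420.1, -25.9, -112.5] [0.013, -0.49, 0.055]
[584.5, -6, 169.5] -> [377.9, -28.3, -33.1] [0.013, -0.49, 0.055]
```

Emit:
servo_tool(rows=[[[44,0,0,-50,0.013,-0.1,0],[44,420,-26,-112,0.013,-0.49,0.055],[44,420,-26,-112,0.013,-0.49,0.055],[44,420,-26,-112,0.013,-0.49,0.055],[44,420,-26,-112,0.013,-0.49,0.055],[44,420,-26,-112,0.013,-0.49,0.055],[44,420,-26,-112,0.013,-0.49,0.055],[44,420,-26,-112,0.013,-0.49,0.055],[44,378,-28,-33,0.013,-0.49,0.055],[44,378,-28,-33,0.013,-0.49,0.055]]])

```text
clock: 41.52
position: [583.1, -5.7, 165.7]
ee_rot: [0.713, -0.657, -0.18, -0.164]
contact_force: [-0.6, 0.4, 0.3]
gripper_width: 44.0
grasp_force: 0.0
```

```bash
python3 - <<'E'
from h import *
st()
to(581,36,90,-85.2,-28)
im=arm.get_image("side")
# screws seen from the side camera in the scale
b,g,r=[im[:,:,i].astype(int) for i in(2,1,0)]
m=((r-b>45)&(r-g>22)).astype(np.uint8); m[:150]=0;m[215:]=0;m[:,:262]=0;m[:,345:]=0
k,l,s,c=cv2.connectedComponentsWithStats(m); print(c[1:].round(1).tolist())
L=np.array([580,32,97.]); u=np.array([-.08*.86,.857,.515]); n=np.array([.04,-.515,.857])
print("pred L1",proj("side",[L+20*n+t*u for t in(-27,-9,9,27)]).round(1).tolist())
E
```

```text
41.52 [583.1  -5.7 165.7] [-0.6  0.4  0.3] 44.0 0.0 z [-0.041  0.472 -0.881] j [-0.01  0.44  0.03 -0.52 -1.25  0.28]
[581, 36, 90] -> [-1.0, -1.5, 86.4] [0.001, 0.004, -0.003]
[[301.2, 168.4], [299.2, 172.4], [296.8, 176.4], [292.0, 184.5], [289.5, 188.5], [287.0, 193.0], [284.2, 197.4]]
pred L1 [[314.8, 187.7], [312.9, 188.6], [310.9, 189.6], [308.9, 190.6]]
```

L1's screws are hidden from the side camera, which fits a top face tipped toward −y. I'll grasp it along its own axis.

Emit:
servo_tool(rows=[[[44,-1,-1,40,0,0,0],[44,-1,-1,70,0,0,0],[44,-1,-1,84,0,0,0],[44,-1,-1,84,0,0,0],[15,-1,-1,84,0,0,0],[15,-1,-1,84,0,0,0],[15,-1,-1,84,0,0,0],[15,-1,-1,84,0,0,0]]])

```text
clock: 42.58
position: [583.3, 34.1, 96.3]
ee_rot: [0.714, -0.656, -0.177, -0.166]
contact_force: [0.4, -2.3, 5.0]
gripper_width: 26.8
grasp_force: 61.8
```

Emit:
servo_tool(rows=[[[15,10,0,-20,0,0,0],[15,22,0,-45,0,0,0],[15,22,0,-70,0,0.15,0],[15,22,0,-70,0,0.34,0],[15,22,0,-70,0,0.49,0],[15,22,0,-70,0,0.49,0],[15,22,0,-70,0,0.49,0]]])

```text
clock: 43.45
position: [586.2, -17.8, 146.1]
ee_rot: [0.736, -0.677, -0.001, -0.001]
contact_force: [1.3, -0.8, -2.4]
gripper_width: 26.7
grasp_force: 60.8
```

```bash
python3 - <<'E'
from h import *
st()
slot(-30,33,120);slot(-30,33,78)
im=arm.get_image("side"); cv2.imwrite("pics/s12.png",im[:,:,::-1])
b,g,r=[im[:,:,i].astype(int) for i in(2,1,0)]
m=((r-b>45)&(r-g>22)).astype(np.uint8); m[:110]=0;m[215:]=0;m[:,:262]=0;m[:,345:]=0
k,l,s,c=cv2.connectedComponentsWithStats(m); print(c[1:].round(1).tolist())
E
```

```text
43.45 [586.2 -17.8 146.1] [ 1.3 -0.8 -2.4] 26.7 60.8 z [ 0.     0.003 -1.   ] j [ 0.24  0.39 -0.21 -0.   -0.97 -0.16]
[np.float64(577.3), np.float64(24.4), 120] -> [-42.7, 5.4, 26.2] [-0.001, 0.003, -0.001]
[np.float64(577.3), np.float64(24.4), 78] -> [-42.6, 5.4, 68.2] [-0.001, 0.003, -0.001]
[[319.5, 156.5], [318.0, 159.5], [316.0, 163.0], [301.5, 166.5], [313.0, 167.0], [299.2, 170.6], [296.8, 174.4], [291.8, 182.6], [289.6, 187.2], [286.8, 191.4], [284.2, 195.6]]
```

```bash
python3 - <<'E'
from h import *
from scipy.optimize import least_squares as ls
d=np.array([[319.5,156.5],[318,159.5],[316,163],[313,167]])
def f(q,x=586.2):
    y,z,a=q; u=np.array([-.084*np.cos(a),np.cos(a),np.sin(a)])
    return (proj("side",[np.array([x,y,z])+t*u for t in(-27,-9,9,27)])-d).ravel()
for x in(584,586,588):
    r=ls(f,[-18,160,0],args=(x,)); print(r.x.round(1),np.degrees(r.x[2]).round(1),np.abs(r.fun).max().round(2))
E
```

```text
[-1.620e+01  1.735e+02  1.000e-01] 6.0 0.45
[-2.100e+01  1.696e+02  1.000e-01] 5.8 0.45
[-2.580e+01  1.657e+02  1.000e-01] 5.6 0.44
```

L1 is held but still about 6° off level. I'll add 0.1 rad and place it clear of the pin.

Emit:
servo_tool(rows=[[[15,-43,5,0,0,0.1,0],[15,-43,5,10,0,0.1,0],[15,-43,5,40,0,0.1,0],[15,-43,5,60,0,0.1,0],[15,-43,5,67,0,0.1,0],[15,-43,5,68,0,0.1,0],[40,-43,5,68,0,0.1,0],[40,-43,5,68,0,0.1,0],[40,-43,5,68,0,0.1,0],[40,-43,5,30,0,0.1,0]]])

```text
clock: 44.75
position: [576.1, 24.6, 114.5]
ee_rot: [0.735, -0.676, 0.035, 0.035]
contact_force: [1.3, 0.4, 0.5]
gripper_width: 40.2
grasp_force: 0.0
```

Emit:
servo_tool(rows=[[[50,0,0,-60,0,0,0],[50,0,0,-80,0,-0.1,0],[50,-150,0,-90,0,-0.1,0],[50,-150,0,-90,0,-0.1,0],[50,-150,0,-90,0,-0.1,0],[50,-250,80,-90,0,-0.1,0],[50,-300,80,-90,0,-0.1,0],[50,-330,80,-90,0,-0.1,0],[50,-330,80,-90,0,-0.1,0]]])

```text
clock: 45.88
position: [468.5, 357.6, 173.4]
ee_rot: [0.738, -0.675, 0.0, -0.002]
contact_force: [0.7, -0.6, -0.1]
gripper_width: 49.9
grasp_force: 0.0
```

```bash
python3 - <<'E'
from h import *
st()
print(castings(None,(530,-100),(690,90),98))
for o in castings(): print(o)
to(504,365,90,-82);to(504,365,20,-82)
E
```

```text
45.88 [468.5 357.6 173.4] [ 0.7 -0.6 -0.1] 49.9 0.0 z [ 0.002  0.002 -1.   ] j [ 0.93  0.37 -0.17  0.   -1.03 -0.84]
[(3, [645.0, -42.0], 'len', np.float64(36.0), 'yaw', 94), (4, [577.0, 24.0], 'len', np.float64(53.0), 'yaw', 93), (4, [639.0, 38.0], 'len', np.float64(54.0), 'yaw', 94)]
(2, [435.0, 369.0], 'len', np.float64(19.0), 'yaw', 86)
(3, [502.0, 362.0], 'len', np.float64(36.0), 'yaw', 96)
[504, 365, 90] -> [-6.1, -35.2, 83.4] [-0.002, 0.001, -0.053]
[504, 365, 20] -> [-6.0, -35.1, 153.4] [-0.002, 0.001, -0.053]
```

L1 now lies flat at (577,24). I'll pick S1 again.

Emit:
servo_tool(rows=[[[50,-4,-33,20,0,0,-0.03],[50,-4,-33,80,0,0,-0.03],[50,-4,-33,135,0,0,-0.03],[50,-4,-33,152,0,0,-0.03],[50,-4,-33,153,0,0,-0.03],[15,-4,-33,153,0,0,-0.03],[15,-4,-33,153,0,0,-0.03],[15,-4,-33,153,0,0,-0.03],[15,-4,-33,153,0,0,-0.03],[15,-4,-33,153,0,0,-0.03]]])

```text
clock: 47.22
position: [504.1, 362.7, 23.5]
ee_rot: [0.746, -0.665, 0.0, -0.004]
contact_force: [0.2, -0.3, 7.6]
gripper_width: 26.5
grasp_force: 62.5
```

Emit:
servo_tool(rows=[[[15,0,0,-30,0,0,0],[15,0,0,-90,0,0,0],[15,0,0,-150,0,0,0],[15,0,0,-160,0,0,0],[15,0,0,-160,0,0,0]]])

```text
clock: 47.85
position: [502.1, 361.1, 181.2]
ee_rot: [0.746, -0.666, -0.0, -0.002]
contact_force: [-0.9, -0.2, -2.8]
gripper_width: 26.8
grasp_force: 61.6
```

```bash
python3 - <<'E'
from h import *
st()
slot(-30,-41,168)
E
```

```text
47.85 [502.1 361.1 181.2] [-0.9 -0.2 -2.8] 26.8 61.6 z [ 0.002  0.003 -1.   ] j [ 0.88  0.41 -0.08 -0.   -1.07 -0.77]
[np.float64(583.5), np.float64(-49.4), 168] -> [417.2, -34.3, 12.0] [-0.003, 0.003, 0.03]
```

Emit:
servo_tool(rows=[[[15,417,-34,0,0,0,0.03],[15,417,-34,0,0,0,0.03],[15,417,-34,0,0,0,0.03],[15,417,-34,0,0,0,0.03],[15,417,-34,0,0,0,0.03],[15,417,-34,0,0,0,0.03],[15,417,-34,0,0,0,0.03],[15,417,-34,0,0,0,0.03],[15,417,-34,15,0,0,0.03],[15,417,-34,15,0,0,0.03]]])

```text
clock: 49.1
position: [581.8, -48.2, 162.1]
ee_rot: [0.737, -0.676, -0.002, 0.001]
contact_force: [0.6, -0.8, -1.4]
gripper_width: 26.3
grasp_force: 61.5
```

```bash
python3 - <<'E'
from h import *
st()
slot(-30,-41,82)
E
```

```text
49.1 [581.8 -48.2 162.1] [ 0.6 -0.8 -1.4] 26.3 61.5 z [-0.004  0.001 -1.   ] j [ 0.19  0.38 -0.19 -0.   -1.01 -0.11]
[np.float64(583.5), np.float64(-49.4), 82] -> [1.5, -1.9, 80.1] [0.004, 0.002, 0.001]
```

Emit:
servo_tool(rows=[[[15,1,-2,50,0,0,0],[15,1,-2,76,0,0,0],[15,1,-2,81,0,0,0],[15,1,-2,82,0,0,0],[15,1,-2,82,0,0,0],[40,1,-2,82,0,0,0],[40,1,-2,82,0,0,0],[40,1,-2,82,0,0,0],[40,1,-2,40,0,0,0],[40,1,-2,-20,0,0,0]]])

```text
clock: 50.35
position: [584.6, -50.3, 184.5]
ee_rot: [0.736, -0.677, -0.001, 0.001]
contact_force: [2.4, 1.0, 0.0]
gripper_width: 39.9
grasp_force: 0.0
```

Emit:
servo_tool(rows=[[[40,0,0,-20,0,0,0],[40,-100,0,-30,0,0,0],[40,-200,0,-30,0,0,0],[40,-200,60,-30,0,0,0],[40,-260,100,-30,0,0,0],[40,-320,120,-30,0,0,0],[40,-320,120,-30,0,0,0],[40,-320,120,-30,0,0,0]]])

```text
clock: 51.35
position: [438.1, 260.8, 215.7]
ee_rot: [0.738, -0.675, 0.0, -0.002]
contact_force: [0.1, -0.3, 0.0]
gripper_width: 40.2
grasp_force: 0.0
```

```bash
python3 - <<'E'
from h import *
st()
im=arm.get_image("top"); cv2.imwrite("pics/t13.png",im[:,:,::-1]); b=arm.get_image("side"); cv2.imwrite("pics/s13.png",b[:,:,::-1])
for z in (90,96): print(z,castings("pics/t13.png",(530,-100),(690,90),z))
for o in castings("pics/t13.png"): print(o)
bb,g,r=[b[:,:,i].astype(int) for i in(2,1,0)]
m=((r-bb>45)&(r-g>22)).astype(np.uint8); m[:150]=0;m[225:]=0;m[:,:262]=0;m[:,345:]=0
k,l,s,c=cv2.connectedComponentsWithStats(m); print(c[1:].round(1).tolist())
E
```

```text
51.35 [438.1 260.8 215.7] [ 0.1 -0.3  0. ] 40.2 0.0 z [ 0.003  0.002 -1.   ] j [ 0.86  0.2  -0.3   0.   -1.07 -0.77]
90 [(3, [567.0, -69.0], 'len', np.float64(36.0), 'yaw', 97), (3, [646.0, -43.0], 'len', np.float64(36.0), 'yaw', 94), (4, [578.0, 24.0], 'len', np.float64(54.0), 'yaw', 94), (4, [639.0, 38.0], 'len', np.float64(54.0), 'yaw', 95)]
96 [(3, [566.0, -68.0], 'len', np.float64(36.0), 'yaw', 97), (3, [645.0, -42.0], 'len', np.float64(36.0), 'yaw', 94), (4, [577.0, 24.0], 'len', np.float64(54.0), 'yaw', 94), (4, [638.0, 38.0], 'len', np.float64(54.0), 'yaw', 95)]
[[301.2, 170.4], [299.2, 174.4], [297.0, 178.2], [292.0, 186.5], [289.8, 190.4], [287.0, 195.0], [284.2, 199.4], [310.0, 202.5]]
```

S1 has shifted to (567,−69), which may be the announced knock. I'll triangulate the screw heights to get the pan level, calibrating on the initial pictures where the screws were 40 mm above the bench.

```bash
cat >> h.py <<'E'
def dots(n,f,lo,hi,z):
    im=cv2.imread(f) if isinstance(f,str) else f
    b,g,r=[im[:,:,i].astype(int) for i in range(3)]
    B=proj(n,[(x,y,q) for x in(lo[0],hi[0]) for y in(lo[1],hi[1]) for q in(z-15,z+15)]); x0,y0=B.min(0).astype(int);x1,y1=B.max(0).astype(int)
    m=np.zeros(im.shape[:2],np.float32); w=np.clip(r-b-35,0,60)*(r-g>12); m[y0:y1,x0:x1]=w[y0:y1,x0:x1]
    k,l,s,c=cv2.connectedComponentsWithStats((m>8).astype(np.uint8))
    out=[]
    for i in range(1,k):
        p=np.argwhere(l==i); q=m[l==i]; out.append((p[:,::-1]*q[:,None]).sum(0)/q.sum())
    return np.array(out)
def tri(ft,fs,lo,hi,z):
    (K,R,t),(k,r,s)=P("top"),P("side")
    A=dots("top",ft,lo,hi,z);B=dots("side",fs,lo,hi,z);res=[]
    for a in A:
        best=None
        for b in B:
            X=cv2.triangulatePoints(K@np.c_[R,t],k@np.c_[r,s],a.reshape(2,1),b.reshape(2,1)).ravel(); X=X[:3]/X[3]
            e=np.linalg.norm(proj("top",X)[0]-a)+np.linalg.norm(proj("side",X)[0]-b)
            if abs(X[2]-z)<25 and (best is None or e<best[0]): best=(e,X)
        if best is not None and best[0]<2: res.append([*best[1].round(1),round(best[0],2)])
    return res
E
python3 - <<'E'
from h import *
print(-P("side")[1].T@P("side")[2],-P("top")[1].T@P("top")[2])
for q in tri("pics/top0.png","pics/side0.png",(380,200),(640,440),40): print(q)
print("now")
for q in tri("pics/t13.png","pics/s13.png",(530,-100),(690,90),95): print(q)
print("t11?")
E
```

```text
[251.76881014 787.08375682 817.61100287] [ 464.24735059   28.94603592 1039.1393833 ]
[np.float64(584.8), np.float64(258.2), np.float64(42.5), np.float64(0.12)]
[np.float64(588.2), np.float64(240.8), np.float64(42.6), np.float64(0.34)]
[np.float64(582.0), np.float64(276.2), np.float64(42.8), np.float64(0.37)]
[np.float64(578.9), np.float64(293.8), np.float64(43.0), np.float64(0.35)]
[np.float64(508.1), np.float64(292.7), np.float64(43.1), np.float64(0.24)]
[np.float64(508.7), np.float64(274.5), np.float64(42.4), np.float64(0.26)]
[np.float64(509.1), np.float64(256.8), np.float64(42.8), np.float64(0.17)]
[np.float64(510.0), np.float64(238.5), np.float64(42.1), np.float64(0.15)]
[np.float64(505.7), np.float64(345.6), np.float64(42.7), np.float64(0.32)]
[np.float64(501.2), np.float64(381.2), np.float64(42.3), np.float64(0.43)]
[np.float64(503.4), np.float64(363.5), np.float64(42.6), np.float64(0.39)]
[np.float64(437.1), np.float64(395.2), np.float64(42.5), np.float64(0.26)]
[np.float64(436.0), np.float64(377.2), np.float64(42.8), np.float64(0.36)]
[np.float64(434.9), np.float64(359.2), n
[... 235 characters left out ...]
42.7), np.float64(0.03)]
now
[np.float64(645.2), np.float64(-41.8), np.float64(95.1), np.float64(0.18)]
[np.float64(646.8), np.float64(-59.8), np.float64(95.2), np.float64(0.2)]
[np.float64(641.1), np.float64(11.5), np.float64(95.2), np.float64(0.12)]
[np.float64(644.0), np.float64(-24.0), np.float64(95.1), np.float64(0.07)]
[np.float64(638.4), np.float64(47.1), np.float64(95.2), np.float64(0.15)]
[np.float64(639.7), np.float64(28.9), np.float64(95.5), np.float64(0.09)]
[np.float64(636.9), np.float64(65.4), np.float64(95.6), np.float64(0.42)]
[np.float64(574.3), np.float64(50.7), np.float64(95.9), np.float64(0.55)]
[np.float64(580.2), np.float64(33.4), np.float64(79.2), np.float64(0.9)]
t11?
```

The screws triangulate to 95.2 mm, against 118.6 mm for an empty pan, so the pan has sunk about 23.4 mm, well inside the band. Last check is the cover, the bar and the rest state.

Emit:
servo_tool(rows=[[[40,0,0,-40,0,0,0],[40,0,0,-80,0,0,0],[40,0,0,-80,0,0,0],[40,0,0,-80,0,0,0],[40,0,0,-80,0,0,0]]])

```text
clock: 52.08
position: [439.0, 257.6, 294.0]
ee_rot: [0.736, -0.677, 0.0, 0.0]
contact_force: [-0.1, 0.4, -0.6]
gripper_width: 40.1
grasp_force: 0.0
```

```bash
python3 - <<'E'
from h import *
t=arm.get_image("top");cv2.imwrite("pics/t14.png",t[:,:,::-1]);b=arm.get_image("side");cv2.imwrite("pics/s14.png",b[:,:,::-1])
print(np.round([q[2] for q in tri("pics/t14.png","pics/s14.png",(600,-100),(690,90),95)],1), castings("pics/t14.png",(530,-100),(690,90),93))
def comp(n,im,cond,z,amin):
    B=proj(n,[(x,y,z) for x in(412,718) for y in(-178,-448)]).astype(np.int32); roi=np.zeros(im.shape[:2],np.uint8); cv2.fillConvexPoly(roi,cv2.convexHull(B),1)
    k,l,s,c=cv2.connectedComponentsWithStats((cond(im)&(roi>0)).astype(np.uint8))
    for i in range(1,k):
        if s[i][4]>amin:
            q=cv2.minAreaRect(np.argwhere(l==i)[:,::-1].astype(np.float32)); C=np.array([back(n,p,z) for p in cv2.boxPoints(q)])
            print(n,"ctr",back(n,q[0],z).round(0),[np.linalg.norm(C[j]-C[j-1]).round(0).item() for j in(0,1)])
for n,im in(("top",t),("side",b)):
    print("bright z8");comp(n,im,lambda i:i.min(2)>140,8,60)
    print("dark z23");comp(n,im,lambda i:i.max(2)<50,23,40)
x=abs(t.astype(int)-cv2.imread("pics/top0.png")[:,:,::-1]).max(2)>60
for nm,p in [("jar",(351,233,65)),("cup",(775,189,80)),("adapter",(783,-29,70)),("caddy",(299,-304,45)),("heats",(670,433,42)),("wrench",(679,315,8))]:
    u,v=proj("top",p)[0].astype(int); print(nm,x[v-12:v+12,u-12:u+12].mean().round(2))
st()
E
```

```text
[79.1 95.2 95.1 95.2 95.5 95.6] [(3, [567.0, -68.0], 'len', np.float64(36.0), 'yaw', 97), (3, [645.0, -42.0], 'len', np.float64(36.0), 'yaw', 94), (4, [577.0, 24.0], 'len', np.float64(53.0), 'yaw', 94), (4, [639.0, 38.0], 'len', np.float64(54.0), 'yaw', 94)]
bright z8
top ctr [ 628. -314.    8.] [148.0, 167.0]
top ctr [ 478. -251.    8.] [20.0, 80.0]
dark z23
top ctr [ 628. -309.   23.] [68.0, 23.0]
top ctr [ 479. -328.   23.] [31.0, 83.0]
bright z8
side ctr [ 480. -262.    8.] [18.0, 84.0]
dark z23
side ctr [ 620. -306.   23.] [248.0, 294.0]
side ctr [ 417. -417.   23.] [70.0, 23.0]
side ctr [ 475. -318.   23.] [37.0, 106.0]
jar 0.1
cup 0.0
adapter 0.0
caddy 0.0
heats 0.0
wrench 0.0
52.17 [439.  258.  294.2] [-0.6 -0.2 -0.8] 39.9 0.0 z [ 0.  0. -1.] j [ 0.85  0.14 -0.16  0.   -1.26 -0.77]
```

```bash
python3 -c "
from bench import arm
print(arm.job_done())"
```

```text
the job is handed in; nothing more can be done
None
```

The job is handed in: the cover is off and lies rib up on the mat, four castings (two long, two short) have sunk the pan about 23.4 mm (band 19–26.5), and the pry bar is back on the mat; short casting S1 had shifted about 25 mm but stayed on the pan, and the hand-in returned no verdict.

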